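Load the wound parts into their test nests

TASK

Get this bench ready for testing: put the two transformers, the toroid and the capacitor each into the cream tray that matches its outline and size, upright, flat on the tray's floor inside the rim, the transformers lying the same way as their trays (either way round). Lower them gently rather than dropping them, and leave the amber bottle and the wire spool standing where they are.

Things in the scene. Friction and masses are not known exactly. Their poses are not given: they have to be found in the camera images.
- big_transformer: Larger transformer on its steel foot plate, loose, about 420 g. Foot plate 66 (its x) by 44 mm (its y), whole height 54 mm. Grey steel core 66 long, 32 mm thick (y); around its middle a yellow-taped winding 40 long (x), 44 mm wide (y), from 8 to 46 mm above the underside: pinch it there across y. Origin: centre of the underside; z up; any yaw
- small_transformer: Smaller transformer on its steel foot plate, loose, about 170 g. Foot plate 44 (its x) by 26 mm (its y), whole height 42 mm. Grey steel core 44 long, 18 mm thick (y); around its middle a yellow-taped winding 28 long (x), 26 mm wide (y), from 8 to 36 mm above the underside: pinch it there across y. Origin: centre of the underside; z up; any yaw
- toroid: Toroidal transformer lying flat, loose, about 360 g: a copper-brown disc 60 mm in diameter and 30 mm high with rounded edges (5 mm) and a small black potted centre 22 mm across. Grip it across its diameter. Origin: centre of the underside; z up
- capacitor: Aluminium can capacitor standing upright, loose, about 80 g: a cylinder 36 mm in diameter and 50 mm high, black disc and two 4 mm high metal terminals on top (whole height 54 mm). Origin: centre of the underside; z up
- big_nest: Fixed low cream larger rectangular tray with dark floor: inside 80 (its x) by 58 mm (its y), 7 mm of room all round the larger transformer's foot plate; outside 92 by 70 mm. Floor 6 mm and rim top 11 mm above its underside, which is on the bench. Origin: centre of the underside; x along the long side; any place and yaw
- small_nest: Fixed low cream smaller rectangular tray with dark floor: inside 58 (its x) by 40 mm (its y), 7 mm of room all round the smaller transformer's foot plate; outside 70 by 52 mm. Floor 6 mm and rim top 11 mm above its underside, which is on the bench. Origin: centre of the underside; x along the long side; any place and yaw
- wide_round_nest: Fixed low cream round tray with a dark floor, the wider of the two round ones: inside diameter 74 mm, outside 86 mm, i.e. 7 mm of room all round the toroid. Floor 6 mm and top of rim 11 mm above its underside, which is on the bench. Origin: centre of the underside; z up; may be anywhere on the bench
- narrow_round_nest: Fixed low cream round tray with a dark floor, the narrower of the two round ones: inside diameter 50 mm, outside 62 mm, i.e. 7 mm of room all round the capacitor. Floor 6 mm and top of rim 11 mm above its underside, which is on the bench. Origin: centre of the underside; z up; may be anywhere on the bench
- varnish_bottle: Bystander, not to be moved: small amber glass bottle with black cap, 42 mm in diameter, 105 mm high, standing loose among the task's things. Origin: centre of the underside; z up
- wire_spool: Bystander, not to be moved: spool of copper wire with black flanges, standing upright and loose among the task's things, 50 mm in diameter, 48 mm high. Origin: centre of the underside; z up
Things that resemble listed ones, but are neither listed nor needed, are in the scene too. Of the things that look like the toroid, take the one that is farthest to the robot's right at the start.

How it is judged:
By the outcome, as a careful person would: the job done as asked, in the order asked, and still so for the second after the job is handed in, with the robot touching nothing.
It also fails if it takes over 118 s, if anything falls off the work surface, if the arm or the gripper's body presses on something with over 40 N, if the wrist force passes 120 N, or if a joint passes its speed limit or range.

ROBOT

A 6-joint arm with a two-finger parallel gripper is mounted at the origin on the work surface. World frame = base frame: x ahead of the robot, y to its left, z up, the work surface at z = 0. Lengths are in m, angles in degrees, forces in N, time in s.
With the tool pointing down it reaches from about 0.425 to 0.95 m from the base axis. Payload 3.5 kg.
Tool frame: the origin (TCP) lies midway between the tips of the shut fingers; the grasp point (between the pads) lies 19 mm behind it; z points along the fingers, y is the line along which they close (so a half turn about z gives the same grasp; the last joint's range is limited). The gripper opens to 85 mm and grips with 20 to 120 N. Pads are 22 mm wide; open, the fingers measure 114 mm over their backs; the gripper's body (76 mm by 85 mm) begins 54 mm behind the grasp point. The pads swing forward as they close: fully open they stand 13 mm farther back than shut.
Start: joints at [-75.917, 16.404, 90.338, -0, 73.258, -8.594], TCP at [0.26, -0.623, 0.231] pointing down, gripper open.
Joint ranges: [-158.93, 158.93], [-51.34, 127.21], [12.03, 142.37], [-87.48, 267.48], [13.55, 161.25], [-162.69, 162.69]. Speed limits (degrees/s): [159.86, 159.86, 180, 180, 180, 180].

INTERFACE

Orientations are given as a 3x3 rotation matrix whose columns are the frame's x, y, z axes.
In Python, from station import bot gives the robot as it stands. The module is installed in compiled form; this text tells all that it offers.
- The arm moves only by the tool play_rows, never from a script. Its argument "rows" is a list of rows, each an object of numbers: "x", "y", "z": the shift along the tool's x, y, z normalised to -1 to 1, where 1 is 30 cm; "ax", "ay", "az": the turn, a rotation vector about the tool's x, y, z normalised to -1 to 1, where 1 is 45 degrees; "claw": the opening, from -1 (shut) to 1 (fully open). A call has 1 to 5 rows; each row shifts and turns the commanded pose from where the row before left it, along the tool's axes as they then stand; what a row does not reach is not made up. A row lasts 1/12 s, in which the tool goes at most 41.7 mm and 7.16 degrees, less where a joint would pass 70% of its speed; a pose out of reach is approached as far as the arm can. A call with a number of a shift or a turn outside -1 to 1 is refused whole. A call with a gripper value outside its range is refused whole. The fingers move at their own pace and stop on an object; "squeeze" is the grip in N (left out, the last holds). Time passes only in rows, so rows that do not move let the fingers close. It gives the time, the measured TCP pose, the force, the opening and the grip force at its end, in the units of the state.
- bot.get_obs(): the state, without advancing time (a new reading comes with each control period).
- bot.capture(name): name is "scene" or "top" or "wrist"; returns the picture (420x560x3 uint8, red, green, blue); there is no depth.
- bot.camera_model(name): a dict with "intrinsics" (3x3 intrinsics, pixels), "T" (4x4, takes a point from camera to world coordinates). Camera axes: x right, y down, z forward; pixel columns grow to the right and rows downward; lengths in m; the calibration is good to about 2 mm. The wrist camera is an equidistant fisheye: a pixel r from the principal point sees the ray r / f radians off the axis. A picture is of the moment at which its call begins: read the wrist's pose just before it. camera_model takes no time and is no camera call; for the wrist camera it gives the pose at the moment of the call.
- bot.sign_off(): hands the job in; it is judged then, once.
Trained networks look in the newest picture that a camera, given by its name, has taken for a name from the list of things; names that differ only in an ending like _2 or _b are one class to them, and where a whole thing is asked for, a point or a joint stands for the part that bears it (a point fixed in the world has none). Each returns a list of dicts, best first, with "score" (0 to 1); they miss things now and then, are a little off and sometimes report something else, mostly with a low value. They report only what shows in the picture. A call takes as long as a camera call. They do not tell look-alikes from the thing itself.
- bot.masks_of(query, camera): "mask" (420x560 bool, what is visible of it) and "bbox" ([left, top, right, bottom] in pixels, round what is visible of it).
- bot.mark_of(query, camera): "uv" ([column, row] in pixels: a listed point, or the origin of a listed thing).
The state is a dict: "t": time; "joints": joint angles; "joint_vel": joint speeds; "effort": joint torques, N m; "eef_pos": TCP position; "tool_rot": TCP orientation; "ft_force": force on the tool from outside, world axes, zero at the start; "torque": the same for the moment, N m; "finger_gap": finger opening in m; "gripper_force": force on a finger pad.
Only numpy, scipy, OpenCV 4.12 (cv2) and the standard library are available. Lean on these libraries where they do the work, as an engineer would, in place of code of your own. Each camera call takes 0.05 s, during which the arm holds its last target. There are 200 camera calls.

## Working session

There is one attempt and no reset: what is moved stays moved. The work goes in short steps, Python scripts to look and compute and a tool call to move; the robot and the scene stay as the last step left them, time stands still between calls to the robot, and variables do not carry over. Pictures are saved under pics/ and viewed, at most 14 in all, crops included, and the job is handed in when it is done.

Besides the shell and the picture viewer there is one more tool, called after ">>>" in YAML: its name, and indented under it one key for each argument. play_rows: Moves the arm, as the interface text tells. Its arguments: {"type":"object","properties":{"rows":{"type":"array","items":{"type":"object","properties":{"x":{"type":"number"},"y":{"type":"number"},"z":{"type":"number"},"ax":{"type":"number"},"ay":{"type":"number"},"az":{"type":"number"},"claw":{"type":"number"}}}},"squeeze":{"type":"number"}},"required":["rows"]}

```bash
mkdir -p pics; python3 - <<'E'
from station import bot
import cv2,numpy as np
o=bot.get_obs();print(o)
for n in("scene","top"):
    im=bot.capture(n);cv2.imwrite(f"pics/{n}0.png",im[:,:,::-1])
    m=bot.camera_model(n);print(n,np.round(m["intrinsics"],1).tolist(),np.round(m["T"],4).tolist())
E
```

```text
{'t': 0.0, 'joints': array([-7.59158065e+01,  1.64545675e+01,  9.04238851e+01,  1.94659747e-05,
        7.32576356e+01, -8.59553313e+00]), 'joint_vel': array([-0.03336511,  0.02036865, -0.10587485,  0.05385347, -0.00613022,
       -0.00988505]), 'effort': array([ 9.25351947e-05, -4.05981982e+01, -2.92628556e+01, -1.66676573e-04,
        5.83234476e-03, -7.15332988e-06]), 'eef_pos': array([ 0.26011814, -0.62215035,  0.22992388]), 'tool_rot': array([[ 9.22674720e-01,  3.85578821e-01, -5.77679903e-04],
       [ 3.85579090e-01, -9.22671912e-01,  2.30386530e-03],
       [ 3.55312644e-04, -2.34845956e-03, -9.99997179e-01]]), 'ft_force': array([-0.06453996,  0.04272135, -0.62850436]), 'torque': array([ 0.02893874, -0.05845544, -0.01976187]), 'gripper_force': 0.0, 'finger_gap': 0.08572125053401318}
scene [[459.4, 0.0, 276.3], [0.0, 459.4, 212.0], [0.0, 0.0, 1.0]] [[0.2376, 0.582, -0.7777, 1.3727], [0.9712, -0.1577, 0.1787, -0.1921], [-0.0187, -0.7978, -0.6027, 0.705], [0.0, 0.0, 0.0, 1.0]]
top [[418.7, 0.0, 283.8], [0.0, 418.7, 202.0], [0.0, 0.0, 1.0]] [[-0.0138, -0.9912, 0.1317, 0.401], [-0.9999, 0.013, -0.0067, -0.0029], [0.005, -0.1317, -0.9913, 1.1249], [0.0, 0.0, 0.0, 1.0]]
```

View pics/scene0.png

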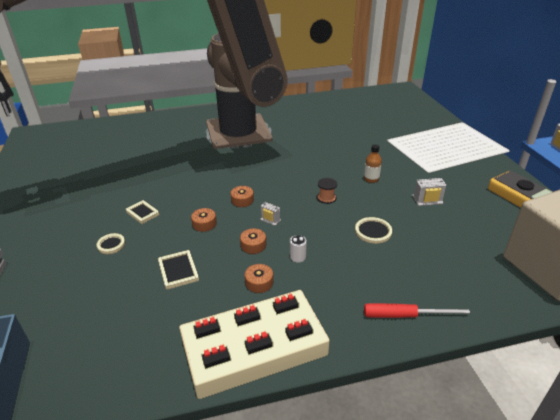

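View pics/top0.png

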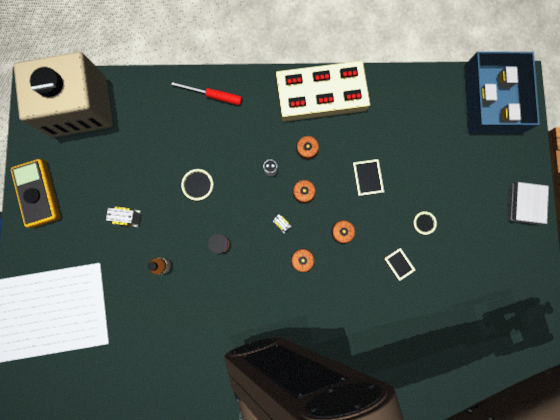

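```bash
cat > h.py <<'E'
from station import bot
import numpy as np,cv2
def ray(cam,uv,m=None):
    m=m or bot.camera_model(cam);K=np.array(m["intrinsics"]);T=np.array(m["T"])
    a=(np.array(uv,float)-K[:2,2])/[K[0,0],K[1,1]]
    if cam=="wrist":
        r=np.hypot(*a);d=np.r_[a/max(r,1e-9)*np.sin(r),np.cos(r)]
    else: d=np.r_[a,1]
    return T[:3,3],T[:3,:3]@d
def hit(cam,uv,z,m=None):
    p,d=ray(cam,uv,m);return p+d*(z-p[2])/d[2]
def proj(cam,P,m=None):
    m=m or bot.camera_model(cam);K=np.array(m["intrinsics"]);T=np.array(m["T"])
    q=(np.atleast_2d(P)-T[:3,3])@T[:3,:3]
    if cam=="wrist":
        n=np.hypot(q[:,0],q[:,1]);r=np.arctan2(n,q[:,2])/np.maximum(n,1e-9);a=q[:,:2]*r[:,None]
    else:a=q[:,:2]/q[:,2:]
    return a*[K[0,0],K[1,1]]+K[:2,2]
E
python3 - <<'E'
from h import *
names="big_transformer small_transformer toroid capacitor big_nest small_nest wide_round_nest narrow_round_nest varnish_bottle wire_spool".split()
for n in names:
    for cam in("top","scene"):
        for r in bot.mark_of(n,cam)[:4]:
            if r["score"]>.2: print(n,cam,round(r["score"],2),np.round(r["uv"]),np.round(hit(cam,r["uv"],0),3)[:2])
E
```

```text
big_transformer top 0.89 [127. 213.] [0.525 0.412]
big_transformer scene 0.85 [426. 196.] [0.5   0.414]
small_transformer top 0.43 [282. 223.] [ 0.493 -0.005]
small_transformer scene 0.59 [269. 223.] [ 0.501 -0.01 ]
toroid top 0.7 [299. 259.] [ 0.398 -0.049]
toroid top 0.66 [303. 191.] [ 0.58  -0.062]
toroid top 0.6 [305. 145.] [ 0.707 -0.071]
toroid scene 0.96 [203. 222.] [ 0.455 -0.168]
toroid scene 0.88 [254. 246.] [ 0.578 -0.065]
toroid scene 0.81 [238. 202.] [ 0.393 -0.07 ]
capacitor top 0.6 [269. 170.] [0.639 0.028]
capacitor scene 0.82 [300. 255.] [0.633 0.032]
big_nest top 0.88 [368. 179.] [ 0.612 -0.24 ]
big_nest scene 0.85 [182. 271.] [ 0.616 -0.233]
small_nest top 0.89 [397. 264.] [ 0.379 -0.309]
small_nest scene 0.57 [142. 211.] [ 0.37  -0.317]
wide_round_nest top 0.91 [200. 188.] [0.592 0.217]
wide_round_nest scene 0.73 [428. 199.] [0.514 0.414]
wide_round_nest scene 0.68 [373. 230.] [0.593 0.226]
narrow_round_nest top 0.91 [425. 219.] [ 0.499 -0.39 ]
narrow_round_nest scene 0.74 [115. 243.] [ 0.482 -0.38 ]
varnish_bottle top 0.62 [164. 264.] [0.388 0.31 ]
varnish_bottle scene 0.72 [370. 179.] [0.385 0.306]
wire_spool top 0.71 [217. 247.] [0.431 0.17 ]
wire_spool scene 0.71 [327. 196.] [0.429 0.164]
```

The top view shows the big transformer at about (124,216), the small one at (282,223), and the capacitor at (270,167). The trays are at (368,178), (400,264), (198,185) and (425,223). There are four toroid-like things. The one farthest to the robot's right is at (344,232) in the top view and (203,220) in the scene view, about (0.455,-0.168). Next I'll fit silhouettes to get exact poses.

```bash
cat > fit.py <<'E'
from h import *
from scipy.optimize import minimize
def box(a,b,z0,z1):return [(x,y,z) for x in(-a/2,a/2) for y in(-b/2,b/2) for z in(z0,z1)]
def cyl(d,z0,z1):
    t=np.linspace(0,2*np.pi,32,endpoint=False);return [(d/2*np.cos(a),d/2*np.sin(a),z) for a in t for z in(z0,z1)]
M={"big_transformer":[box(66,44,0,3),box(66,32,0,54),box(40,44,8,46)],
"small_transformer":[box(44,26,0,3),box(44,18,0,42),box(28,26,8,36)],
"toroid":[cyl(60,5,25),cyl(50,0,30)],"capacitor":[cyl(36,0,50)],
"big_nest":[box(92,70,0,11)],"small_nest":[box(70,52,0,11)],"wide_round_nest":[cyl(86,0,11)],"narrow_round_nest":[cyl(62,0,11)],
"varnish_bottle":[cyl(42,0,70)],"wire_spool":[cyl(50,0,48)]}
S=4
def fit(name,p0,views,yaws=None):
    """views: list of (cam,model,mask)"""
    P=[np.array(p)/1000 for p in M[name]];ct=[]
    for cam,m,k in views:
        v,u=np.nonzero(k);o=np.array([u.min()-15,v.min()-15]);w=u.max()-o[0]+15;h=v.max()-o[1]+15
        big=cv2.resize(np.pad(k,40)[o[1]+40:o[1]+40+h,o[0]+40:o[0]+40+w].astype(np.float32),None,fx=S,fy=S,interpolation=cv2.INTER_LINEAR)
        ct.append((cam,m,big>.5,o))
    def cost(q):
        c,s=np.cos(q[2]),np.sin(q[2]);R=np.array([[c,-s,0],[s,c,0],[0,0,1]]);t=0
        for cam,m,b,o in ct:
            im=np.zeros(b.shape,np.uint8)
            for p in P:
                uv=((proj(cam,p@R.T+[q[0],q[1],0],m)-o+.5)*S-.5)
                cv2.fillConvexPoly(im,cv2.convexHull(np.round(uv*16).astype(np.int32)),1,shift=4)
            t+=1-(im.astype(bool)&b).sum()/max((im.astype(bool)|b).sum(),1)
        return t/len(ct)
    best=None
    for y in (np.radians(np.arange(0,180,20)) if yaws is None else yaws):
        x0=np.r_[p0[:2],y]
        r=minimize(cost,x0,method="Nelder-Mead",options=dict(initial_simplex=x0+np.array([[0,0,0],[.008,0,0],[0,.008,0],[0,0,.25]]),maxiter=120))
        if best is None or r.fun<best.fun:best=r
    return np.r_[best.x[:2],np.degrees(best.x[2])%180,best.fun]
def masks(name,cam,p0,tol=25):
    m=bot.camera_model(cam);uv=proj(cam,[p0[0],p0[1],.015],m)[0]
    for r in bot.masks_of(name,cam):
        b=np.array(r["bbox"]);c=(b[:2]+b[2:])/2
        if np.hypot(*(c-uv))<tol:return (cam,m,r["mask"])
E
python3 - <<'E'
from fit import *
G=dict(big_transformer=(.52,.41),small_transformer=(.495,-.008),toroid=(.455,-.168),capacitor=(.636,.03),big_nest=(.612,-.238),small_nest=(.377,-.312),wide_round_nest=(.592,.22),narrow_round_nest=(.492,-.386),varnish_bottle=(.386,.308),wire_spool=(.43,.167))
for n,g in G.items():
    vs=[masks(n,c,g) for c in("top","scene")]
    rnd=n in("toroid","capacitor","wide_round_nest","narrow_round_nest","varnish_bottle","wire_spool")
    out=[]
    for v in(vs[:1],vs[1:],vs):
        v=[a for a in v if a]
        if v:out.append(fit(n,g,v,[0] if rnd else None))
    print(n,*[np.round(o,4).tolist() for o in out])
w=bot.camera_model("wrist");print(w["intrinsics"],np.round(w["T"],3),bot.get_obs()["t"])
im=bot.capture("wrist");cv2.imwrite("pics/w0.png",im[:,:,::-1])
E
```

```text
big_transformer [0.5143, 0.4133, 79.4326, 0.1653] [0.5111, 0.4124, 82.0899, 0.0386] [0.5123, 0.4117, 81.4412, 0.1101]
small_transformer [0.4914, -0.0021, 44.1931, 0.0974] [0.4871, -0.0047, 42.5701, 0.0582] [0.4898, -0.0039, 42.078, 0.1182]
toroid [0.4661, -0.1642, 2.0607, 0.0875] [0.4633, -0.1672, 1.7174, 0.0662] [0.4655, -0.1662, 175.5171, 0.094]
capacitor [0.6386, 0.025, 179.711, 0.1789] [0.6371, 0.0238, 10.0352, 0.1091] [0.6375, 0.0245, 10.2907, 0.1508]
big_nest [0.6127, -0.2384, 7.9213, 0.078] [0.6128, -0.2407, 6.9257, 0.0309] [0.6128, -0.2403, 6.6333, 0.0599]
small_nest [0.3805, -0.3122, 31.9621, 0.0868] [0.3783, -0.3145, 30.0981, 0.0762] [0.3793, -0.3132, 31.7252, 0.0913]
wide_round_nest [0.5991, 0.2246, 170.1045, 0.0392] [0.5973, 0.2225, 170.3315, 0.0357] [0.5985, 0.2239, 173.3461, 0.0518]
narrow_round_nest [0.4875, -0.3852, 10.5667, 0.1043] [0.4838, -0.3863, 7.4259, 0.1045] [0.4858, -0.3861, 20.9788, 0.111]
varnish_bottle [0.3843, 0.3102, 9.7257, 0.1524] [0.3757, 0.3132, 5.4926, 0.1604] [0.3842, 0.3091, 7.5569, 0.1874]
wire_spool [0.4395, 0.1598, 11.9566, 0.0755] [0.4341, 0.1602, 7.4333, 0.1729] [0.4389, 0.16, 10.0366, 0.1372]
[[325.1922621    0.         281.52531792]
 [  0.         325.1922621  210.65923586]
 [  0.           0.           1.        ]] [[ 0.385 -0.883 -0.269  0.328]
 [-0.923 -0.368 -0.112 -0.595]
 [-0.001  0.291 -0.957  0.374]
 [ 0.     0.     0.     1.   ]] 2.1
```

View pics/w0.png

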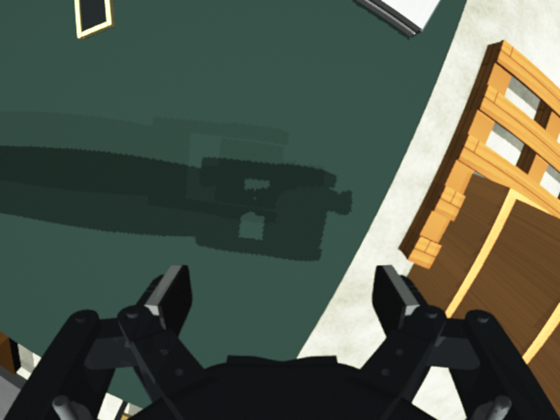

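```bash
cat > plan.py <<'E'
from h import *
import json,math,sys
def state():
    o=bot.get_obs();R=o["tool_rot"];p=o["eef_pos"]
    return p,math.degrees(math.atan2(R[1,1],R[0,1])),o
def plan(wps,step=.037,ramp=True):
    """wps (x,y,z,theta of tool y); prints rows in calls of 5"""
    p,th,o=state();p=np.array(p);rows=[]
    print("t",round(o["t"],2),"now",np.round(p,4),round(th,2),"j",np.round(o["joints"],0),"gap",round(o["finger_gap"],4),"f",np.round(o["ft_force"],1))
    for w in wps:
        q=np.array(w[:3],float);dt=w[3]-th
        n=max(np.linalg.norm(q-p)/step,abs(dt)/6.8)
        k=math.ceil(n+(1 if ramp and n>1 else 0)) or 1
        wt=np.ones(k)
        if ramp and k>2: wt[0]=wt[-1]=.5
        wt/=wt.sum()
        for a in wt:
            t=math.radians(th);X=np.array([-math.sin(t),math.cos(t),0]);Y=np.array([math.cos(t),math.sin(t),0])
            d=(q-p)*a
            r=dict(x=d@X/.3,y=d@Y/.3,z=-d[2]/.3,az=-dt*a/45)
            rows.append({k_:round(v,3) for k_,v in r.items() if abs(v)>=.0005})
            th+=dt*a
        p=q
    for i in range(0,len(rows),5):print(json.dumps(rows[i:i+5]))
E
python3 - <<'E'
from plan import *
plan([(.54,-.15,.22,-40),(.525,.41,.20,-9)])
E
```

```text
t 2.15 now [ 0.2603 -0.6228  0.2313] -67.32 j [-76.  16.  90.   0.  73.  -9.] gap 0.0853 f [ 0.2 -0.2 -0.6]
[{"x": 0.049, "y": -0.036, "z": 0.001, "az": -0.02}, {"x": 0.099, "y": -0.071, "z": 0.003, "az": -0.04}, {"x": 0.101, "y": -0.068, "z": 0.003, "az": -0.04}, {"x": 0.103, "y": -0.065, "z": 0.003, "az": -0.04}, {"x": 0.105, "y": -0.062, "z": 0.003, "az": -0.04}]
[{"x": 0.107, "y": -0.058, "z": 0.003, "az": -0.04}, {"x": 0.109, "y": -0.055, "z": 0.003, "az": -0.04}, {"x": 0.111, "y": -0.051, "z": 0.003, "az": -0.04}, {"x": 0.112, "y": -0.048, "z": 0.003, "az": -0.04}, {"x": 0.114, "y": -0.044, "z": 0.003, "az": -0.04}]
[{"x": 0.115, "y": -0.041, "z": 0.003, "az": -0.04}, {"x": 0.116, "y": -0.037, "z": 0.003, "az": -0.04}, {"x": 0.117, "y": -0.033, "z": 0.003, "az": -0.04}, {"x": 0.118, "y": -0.029, "z": 0.003, "az": -0.04}, {"x": 0.119, "y": -0.026, "z": 0.003, "az": -0.04}]
[{"x": 0.06, "y": -0.011, "z": 0.001, "az": -0.02}, {"x": 0.044, "y": -0.039, "z": 0.002, "az": -0.022}, {"x": 0.089, "y": -0.076, "z": 0.004, "az": -0.043}, {"x": 0.091, "y": -0.073, "z": 0.004, "az": -0.043}, {"x": 0.094, "y": -0.07, "z": 0.004, "az": -0.043}]
[{"x": 0.096, "y": -0.067, "z": 0.004, "az": -0.043}, {"x": 0.098, "y": -0.063, "z": 0.004, "az": -0.043}, {"x": 0.1, "y": -0.06, "z": 0.004, "az": -0.043}, {"x": 0.102, "y": -0.056, "z": 0.004, "az": -0.043}, {"x": 0.104, "y": -0.053, "z": 0.004, "az": -0.043}]
[{"x": 0.106, "y": -0.049, "z": 0.004, "az": -0.043}, {"x": 0.107, "y": -0.046, "z": 0.004, "az": -0.043}, {"x": 0.109, "y": -0.042, "z": 0.004, "az": -0.043}, {"x": 0.11, "y": -0.038, "z": 0.004, "az": -0.043}, {"x": 0.111, "y": -0.035, "z": 0.004, "az": -0.043}]
[{"x": 0.113, "y": -0.031, "z": 0.004, "az": -0.043}, {"x": 0.114, "y": -0.027, "z": 0.004, "az": -0.043}, {"x": 0.057, "y": -0.012, "z": 0.002, "az": -0.022}]
```

>>> play_rows:
  rows:
    - {"az": -0.144}
    - {"az": -0.144}
    - {"az": -0.144}
    - {"az": -0.144}
    - {"az": -0.144}

```text
$.rows[0]: bad value
```

>>> play_rows:
  rows:
    - {"az": -0.144}
    - {"az": -0.144}
    - {"az": -0.144}
    - {"az": -0.144}
    - {"x": 0.06,"y": 0.02}

```text
$.rows[0]: bad value
```

>>> play_rows:
  rows:
    - {"x": 0.115,"y": 0.045}
    - {"x": 0.115,"y": 0.045}
    - {"x": 0.115,"y": 0.045}
    - {"x": 0.115,"y": 0.045}
    - {"x": 0.115,"y": 0.045}

```text
$.rows[0]: bad value
```

>>> play_rows:
  rows:
    - {"x": 0.115,"y": 0.045}
    - {"x": 0.115,"y": 0.045}
    - {"x": 0.115,"y": 0.045}
    - {"x": 0.115,"y": 0.045}
    - {"x": 0.115,"y": 0.045}

```text
$.rows[0]: bad value
```

>>> play_rows:
  rows:
    - {"x": 0.115,"y": 0.045}
    - {"x": 0.115,"y": 0.045}
    - {"x": 0.115,"y": 0.045}
    - {"x": 0.115,"y": 0.045}
    - {"x": 0.12,"y": -0.02}

```text
$.rows[0]: bad value
```

>>> play_rows:
  rows:
    - {"x": 0.12,"y": -0.02,"z": 0.01}
    - {"x": 0.12,"y": -0.02,"z": 0.01}
    - {"x": 0.12,"y": -0.02,"z": 0.01}
    - {"x": 0.12,"y": -0.02,"z": 0.01}
    - {"x": 0.12,"y": -0.02,"z": 0.01}

```text
$.rows[0]: bad value
```

>>> play_rows:
  rows:
    - {"x": 0.12,"y": -0.02,"z": 0.01}
    - {"x": 0.12,"y": -0.02,"z": 0.01}
    - {"x": 0.12,"y": -0.02,"z": 0.01}
    - {"x": 0.12,"y": -0.02,"z": 0.01}
    - {"x": 0.12,"y": -0.02,"z": 0.01}

```text
$.rows[0]: bad value
```

>>> play_rows:
  rows:
    - {"x": 0.12,"y": -0.02}
    - {"x": 0.12,"y": -0.02}
    - {"x": 0.06,"y": -0.01}
    - {}

```text
$.rows[0]: bad value
```

```bash
cat > plan.py <<'E'
from fit import *
import math
def state():
    o=bot.get_obs();R=o["tool_rot"];return o["eef_pos"],math.degrees(math.atan2(R[1,1],R[0,1])),o
def say():
    p,th,o=state();R=o["tool_rot"]
    print("t",round(o["t"],2),"now",np.round(p,4),"th",round(th,2),"tilt",np.round(R[:2,2],4),"j",np.round(o["joints"],0),"gap",round(o["finger_gap"],4),"g",round(o["gripper_force"],1),"f",np.round(o["ft_force"],1))
def totals(*wps):
    """totals in move units for each leg: turn first, then shift in the turned axes"""
    p,th,o=state()
    for w in wps:
        t=math.radians(w[3]);d=np.array(w[:3])-p
        X=np.array([-math.sin(t),math.cos(t),0]);Y=np.array([math.cos(t),math.sin(t),0])
        print("leg",w,"az",round(-(w[3]-th)/45,3),"x",round(d@X/.3,3),"y",round(d@Y/.3,3),"z",round(-d[2]/.3,4),"rows",math.ceil(np.linalg.norm(d)/.038))
        p=np.array(w[:3]);th=w[3]
def wlook(name,g,yaws=None,save=None):
    im=bot.capture("wrist")
    if save:cv2.imwrite(f"pics/{save}.png",im[:,:,::-1])
    v=masks(name,"wrist",g,60)
    if v is None:print("no mask");return
    f=fit(name,g,[v],yaws);print(name,np.round(f,4).tolist());return f
E
python3 - <<'E'
from plan import *
say();wlook("big_transformer",(.513,.412),save="w1")
E
```

```text
t 2.15 now [ 0.2603 -0.6228  0.2313] th -67.32 tilt [0. 0.] j [-76.  16.  90.   0.  73.  -9.] gap 0.0853 g 0.0 f [ 0.2 -0.2 -0.6]
no mask
```

View pics/w1.png

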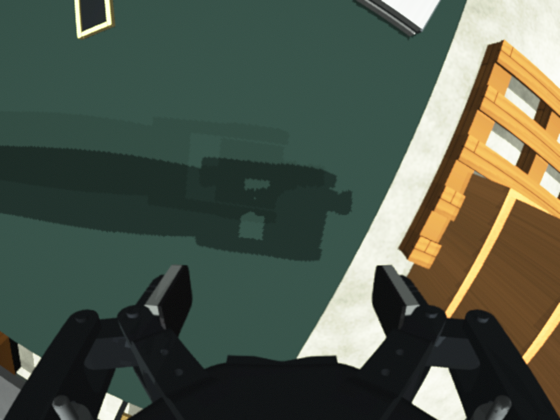

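The rows were refused, probably because every key is needed, and the picture is the same start view. I'll test one full row.

>>> play_rows:
  rows:
    - {"x": 0,"y": 0,"z": 0,"ax": 0,"ay": 0,"az": -0.144,"claw": 1}
    - {"x": 0,"y": 0,"z": 0,"ax": 0,"ay": 0,"az": -0.144,"claw": 1}
    - {"x": 0,"y": 0,"z": 0,"ax": 0,"ay": 0,"az": -0.144,"claw": 1}
    - {"x": 0,"y": 0,"z": 0,"ax": 0,"ay": 0,"az": -0.144,"claw": 1}
    - {"x": 0,"y": 0,"z": 0,"ax": 0,"ay": 0,"az": -0.144,"claw": 1}

```text
t: 2.67
eef_pos: [0.2603, -0.6228, 0.2313]
tool_rot: [[0.568, 0.823, 0.0], [0.823, -0.568, -0.0], [-0.0, 0.0, -1.0]]
ft_force: [-0.4, -1.0, 0.4]
finger_gap: 0.0848
gripper_force: 0.0
```

>>> play_rows:
  rows:
    - {"x": 0,"y": 0,"z": 0,"ax": 0,"ay": 0,"az": -0.144,"claw": 1}
    - {"x": 0,"y": 0,"z": 0,"ax": 0,"ay": 0,"az": -0.144,"claw": 1}
    - {"x": 0,"y": 0,"z": 0,"ax": 0,"ay": 0,"az": -0.144,"claw": 1}
    - {"x": 0,"y": 0,"z": 0,"ax": 0,"ay": 0,"az": -0.144,"claw": 1}
    - {"x": 0.06,"y": 0.02,"z": 0,"ax": 0,"ay": 0,"az": 0,"claw": 1}

```text
t: 3.08
eef_pos: [0.2676, -0.6078, 0.2313]
tool_rot: [[0.155, 0.988, -0.001], [0.988, -0.155, -0.002], [-0.002, -0.0, -1.0]]
ft_force: [-0.3, 0.1, 0.6]
finger_gap: 0.0853
gripper_force: 0.0
```

>>> play_rows:
  rows:
    - {"x": 0.115,"y": 0.045,"z": 0,"ax": 0,"ay": 0,"az": 0,"claw": 1}
    - {"x": 0.115,"y": 0.045,"z": 0,"ax": 0,"ay": 0,"az": 0,"claw": 1}
    - {"x": 0.115,"y": 0.045,"z": 0,"ax": 0,"ay": 0,"az": 0,"claw": 1}
    - {"x": 0.115,"y": 0.045,"z": 0,"ax": 0,"ay": 0,"az": 0,"claw": 1}
    - {"x": 0.115,"y": 0.045,"z": 0,"ax": 0,"ay": 0,"az": 0,"claw": 1}

```text
t: 3.5
eef_pos: [0.3632, -0.4446, 0.2314]
tool_rot: [[0.157, 0.988, 0.0], [0.988, -0.157, -0.0], [-0.0, 0.0, -1.0]]
ft_force: [0.9, -0.7, 0.5]
finger_gap: 0.0854
gripper_force: 0.0
```

>>> play_rows:
  rows:
    - {"x": 0.115,"y": 0.045,"z": 0,"ax": 0,"ay": 0,"az": 0,"claw": 1}
    - {"x": 0.115,"y": 0.045,"z": 0,"ax": 0,"ay": 0,"az": 0,"claw": 1}
    - {"x": 0.115,"y": 0.045,"z": 0,"ax": 0,"ay": 0,"az": 0,"claw": 1}
    - {"x": 0.115,"y": 0.045,"z": 0,"ax": 0,"ay": 0,"az": 0,"claw": 1}
    - {"x": 0.115,"y": 0.045,"z": 0,"ax": 0,"ay": 0,"az": 0,"claw": 1}

```text
t: 3.92
eef_pos: [0.457, -0.2847, 0.2316]
tool_rot: [[0.157, 0.988, 0.001], [0.988, -0.157, -0.0], [-0.0, 0.001, -1.0]]
ft_force: [1.4, -1.4, 0.1]
finger_gap: 0.0857
gripper_force: 0.0
```

>>> play_rows:
  rows:
    - {"x": 0.115,"y": 0.045,"z": 0,"ax": 0,"ay": 0,"az": 0,"claw": 1}
    - {"x": 0.115,"y": 0.045,"z": 0,"ax": 0,"ay": 0,"az": 0,"claw": 1}
    - {"x": 0.115,"y": 0.045,"z": 0,"ax": 0,"ay": 0,"az": 0,"claw": 1}
    - {"x": 0.115,"y": 0.045,"z": 0,"ax": 0,"ay": 0,"az": 0,"claw": 1}
    - {"x": 0.12,"y": -0.02,"z": 0,"ax": 0,"ay": 0,"az": 0,"claw": 1}

```text
t: 4.33
eef_pos: [0.5332, -0.1208, 0.2318]
tool_rot: [[0.156, 0.988, 0.002], [0.988, -0.156, -0.001], [-0.0, 0.003, -1.0]]
ft_force: [0.4, 1.2, -0.7]
finger_gap: 0.0859
gripper_force: 0.0
```

>>> play_rows:
  rows:
    - {"x": 0.12,"y": -0.02,"z": 0.01,"ax": 0,"ay": 0,"az": 0,"claw": 1}
    - {"x": 0.12,"y": -0.02,"z": 0.01,"ax": 0,"ay": 0,"az": 0,"claw": 1}
    - {"x": 0.12,"y": -0.02,"z": 0.01,"ax": 0,"ay": 0,"az": 0,"claw": 1}
    - {"x": 0.12,"y": -0.02,"z": 0.01,"ax": 0,"ay": 0,"az": 0,"claw": 1}
    - {"x": 0.12,"y": -0.02,"z": 0.01,"ax": 0,"ay": 0,"az": 0,"claw": 1}

```text
t: 4.75
eef_pos: [0.5293, 0.0623, 0.2166]
tool_rot: [[0.157, 0.988, 0.001], [0.988, -0.157, -0.0], [0.0, 0.001, -1.0]]
ft_force: [0.2, 0.1, 0.2]
finger_gap: 0.0854
gripper_force: 0.0
```

>>> play_rows:
  rows:
    - {"x": 0.12,"y": -0.02,"z": 0.01,"ax": 0,"ay": 0,"az": 0,"claw": 1}
    - {"x": 0.12,"y": -0.02,"z": 0.01,"ax": 0,"ay": 0,"az": 0,"claw": 1}
    - {"x": 0.12,"y": -0.02,"z": 0.01,"ax": 0,"ay": 0,"az": 0,"claw": 1}
    - {"x": 0.12,"y": -0.02,"z": 0.01,"ax": 0,"ay": 0,"az": 0,"claw": 1}
    - {"x": 0.12,"y": -0.02,"z": 0.01,"ax": 0,"ay": 0,"az": 0,"claw": 1}

```text
t: 5.17
eef_pos: [0.5278, 0.2449, 0.2015]
tool_rot: [[0.156, 0.988, 0.001], [0.988, -0.156, 0.0], [0.0, 0.001, -1.0]]
ft_force: [0.7, 0.3, 0.1]
finger_gap: 0.0853
gripper_force: 0.0
```

>>> play_rows:
  rows:
    - {"x": 0.12,"y": -0.02,"z": 0,"ax": 0,"ay": 0,"az": 0,"claw": 1}
    - {"x": 0.12,"y": -0.02,"z": 0,"ax": 0,"ay": 0,"az": 0,"claw": 1}
    - {"x": 0.06,"y": -0.01,"z": 0,"ax": 0,"ay": 0,"az": 0,"claw": 1}
    - {"x": 0,"y": 0,"z": 0,"ax": 0,"ay": 0,"az": 0,"claw": 1}

```text
t: 5.5
eef_pos: [0.5266, 0.3378, 0.2014]
tool_rot: [[0.152, 0.988, 0.0], [0.988, -0.152, 0.001], [0.001, 0.0, -1.0]]
ft_force: [1.1, 0.6, -0.2]
finger_gap: 0.0854
gripper_force: 0.0
```

```bash
python3 - <<'E'
from plan import *
say();f=wlook("big_transformer",(.513,.412),save="w2")
if f is not None: totals((f[0],f[1],.10,f[2]-90),(f[0],f[1],.008,f[2]-90))
E
```

```text
t 5.5 now [0.5266 0.3378 0.2014] th -8.76 tilt [0.0003 0.0013] j [23. 12. 99.  0. 69. 32.] gap 0.0854 g 0.0 f [ 1.1  0.6 -0.2]
big_transformer [0.5154, 0.4086, 82.7226, 0.0456]
leg (np.float64(0.5154035611402471), np.float64(0.4085903418017479), 0.1, np.float64(-7.277353081428629)) az -0.036 x 0.24 y -0.07 z 0.3371 rows 4
leg (np.float64(0.5154035611402471), np.float64(0.4085903418017479), 0.008, np.float64(-7.277353081428629)) az -0.0 x 0.0 y 0.0 z 0.3067 rows 3
```

View pics/w2.png

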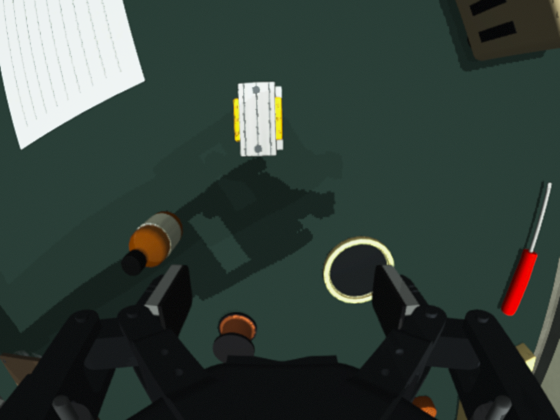

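>>> play_rows:
  rows:
    - {"x": 0.08,"y": -0.02,"z": 0.07,"ax": 0,"ay": 0,"az": -0.03,"claw": 1}
    - {"x": 0.08,"y": -0.02,"z": 0.07,"ax": 0,"ay": 0,"az": 0,"claw": 1}
    - {"x": 0.08,"y": -0.02,"z": 0.07,"ax": 0,"ay": 0,"az": 0,"claw": 1}
    - {"x": 0,"y": 0,"z": 0.06,"ax": 0,"ay": 0,"az": 0,"claw": 1}
    - {"x": 0,"y": 0,"z": 0,"ax": 0,"ay": 0,"az": 0,"claw": 1}

```text
t: 6.02
eef_pos: [0.5171, 0.406, 0.1152]
tool_rot: [[0.133, 0.991, -0.008], [0.991, -0.133, -0.005], [-0.006, -0.007, -1.0]]
ft_force: [-0.6, -0.9, -1.5]
finger_gap: 0.0855
gripper_force: 0.0
```

```bash
python3 - <<'E'
from plan import *
say();f=wlook("big_transformer",(.515,.409),np.radians([70,82,95]))
if f is not None: totals((f[0],f[1],.008,f[2]-90))
E
```

```text
t 6.02 now [0.5171 0.406  0.1152] th -7.65 tilt [-0.0076 -0.0048] j [29. 21. 97. -0. 62. 37.] gap 0.0855 g 0.0 f [-0.6 -0.9 -1.5]
big_transformer [0.5166, 0.4102, 82.4555, 0.0162]
leg (np.float64(0.5165911185801739), np.float64(0.4102465065681918), 0.008, np.float64(-7.5444884194493085)) az -0.004 x 0.011 y -0.012 z 0.3725 rows 3
```

>>> play_rows:
  rows:
    - {"x": 0.01,"y": -0.01,"z": 0.1,"ax": 0,"ay": 0,"az": 0,"claw": 1}
    - {"x": 0,"y": 0,"z": 0.1,"ax": 0,"ay": 0,"az": 0,"claw": 1}
    - {"x": 0,"y": 0,"z": 0.1,"ax": 0,"ay": 0,"az": 0,"claw": 1}
    - {"x": 0,"y": 0,"z": 0.06,"ax": 0,"ay": 0,"az": 0,"claw": 1}
    - {"x": 0,"y": 0,"z": 0,"ax": 0,"ay": 0,"az": 0,"claw": 1}

```text
t: 6.53
eef_pos: [0.5156, 0.4087, 0.0093]
tool_rot: [[0.135, 0.991, -0.006], [0.991, -0.135, -0.003], [-0.004, -0.005, -1.0]]
ft_force: [-0.2, -0.4, -1.2]
finger_gap: 0.0854
gripper_force: 0.0
```

>>> play_rows:
  rows:
    - {"x": 0,"y": 0,"z": 0,"ax": 0,"ay": 0,"az": 0,"claw": -0.2}
    - {"x": 0,"y": 0,"z": 0,"ax": 0,"ay": 0,"az": 0,"claw": -0.2}
    - {"x": 0,"y": 0,"z": 0,"ax": 0,"ay": 0,"az": 0,"claw": -0.2}
    - {"x": 0,"y": 0,"z": 0,"ax": 0,"ay": 0,"az": 0,"claw": -0.2}
    - {"x": 0,"y": 0,"z": 0,"ax": 0,"ay": 0,"az": 0,"claw": -0.2}
  squeeze: 40

```text
t: 6.95
eef_pos: [0.5179, 0.4124, 0.0157]
tool_rot: [[0.134, 0.991, 0.002], [0.991, -0.134, 0.002], [0.002, 0.001, -1.0]]
ft_force: [-3.3, -0.8, 6.4]
finger_gap: 0.0436
gripper_force: 43.9
```

>>> play_rows:
  rows:
    - {"x": 0,"y": 0,"z": -0.02,"ax": 0,"ay": 0,"az": 0,"claw": -0.2}
    - {"x": 0,"y": 0,"z": -0.06,"ax": 0,"ay": 0,"az": 0,"claw": -0.2}
    - {"x": 0,"y": 0,"z": -0.1,"ax": 0,"ay": 0,"az": 0,"claw": -0.2}
    - {"x": 0,"y": 0,"z": -0.1,"ax": 0,"ay": 0,"az": 0,"claw": -0.2}
    - {"x": 0,"y": 0,"z": -0.1,"ax": 0,"ay": 0,"az": 0,"claw": -0.2}

```text
t: 7.37
eef_pos: [0.5161, 0.4107, 0.1263]
tool_rot: [[0.133, 0.991, -0.002], [0.991, -0.133, -0.002], [-0.002, -0.002, -1.0]]
ft_force: [0.9, 0.6, -4.4]
finger_gap: 0.0435
gripper_force: 42.5
```

>>> play_rows:
  rows:
    - {"x": 0,"y": 0,"z": 0,"ax": 0,"ay": 0,"az": 0.05,"claw": -0.2}
    - {"x": 0,"y": 0,"z": 0,"ax": 0,"ay": 0,"az": 0.1,"claw": -0.2}
    - {"x": 0,"y": 0,"z": 0,"ax": 0,"ay": 0,"az": 0.14,"claw": -0.2}
    - {"x": 0,"y": 0,"z": 0,"ax": 0,"ay": 0,"az": 0.14,"claw": -0.2}
    - {"x": 0,"y": 0,"z": 0,"ax": 0,"ay": 0,"az": 0.14,"claw": -0.2}

```text
t: 7.78
eef_pos: [0.5163, 0.4108, 0.1256]
tool_rot: [[0.553, 0.833, -0.001], [0.833, -0.553, -0.001], [-0.002, -0.0, -1.0]]
ft_force: [-0.1, 0.2, -5.1]
finger_gap: 0.0433
gripper_force: 42.6
```

>>> play_rows:
  rows:
    - {"x": 0,"y": 0,"z": 0,"ax": 0,"ay": 0,"az": 0.14,"claw": -0.2}
    - {"x": 0,"y": 0,"z": 0,"ax": 0,"ay": 0,"az": 0.14,"claw": -0.2}
    - {"x": 0,"y": 0,"z": 0,"ax": 0,"ay": 0,"az": 0.14,"claw": -0.2}
    - {"x": 0,"y": 0,"z": 0,"ax": 0,"ay": 0,"az": 0.14,"claw": -0.2}
    - {"x": 0,"y": 0,"z": 0,"ax": 0,"ay": 0,"az": 0.14,"claw": -0.2}

```text
t: 8.2
eef_pos: [0.5164, 0.4108, 0.1254]
tool_rot: [[0.907, 0.421, -0.001], [0.421, -0.907, -0.001], [-0.002, 0.001, -1.0]]
ft_force: [0.5, 0.6, -4.2]
finger_gap: 0.0434
gripper_force: 42.6
```

>>> play_rows:
  rows:
    - {"x": 0,"y": 0,"z": 0,"ax": 0,"ay": 0,"az": 0.14,"claw": -0.2}
    - {"x": 0,"y": 0,"z": 0,"ax": 0,"ay": 0,"az": 0.14,"claw": -0.2}
    - {"x": 0,"y": 0,"z": 0,"ax": 0,"ay": 0,"az": 0.12,"claw": -0.2}
    - {"x": 0,"y": 0,"z": 0,"ax": 0,"ay": 0,"az": 0,"claw": -0.2}

```text
t: 8.53
eef_pos: [0.5164, 0.4109, 0.1255]
tool_rot: [[0.992, 0.124, -0.001], [0.124, -0.992, -0.001], [-0.001, 0.001, -1.0]]
ft_force: [-0.2, 1.0, -5.2]
finger_gap: 0.0433
gripper_force: 42.6
```

```bash
python3 - <<'E'
from plan import *
say();totals((.613,-.24,.14,-82.8))
E
```

```text
t 8.53 now [0.5164 0.4109 0.1255] th -82.88 tilt [-0.0012 -0.0011] j [ 30.  20.  97.  -0.  63. 113.] gap 0.0433 g 42.6 f [-0.2  1.  -5.2]
leg (0.613, -0.24, 0.14, -82.8) az -0.002 x 0.048 y 2.193 z -0.0485 rows 18
```

>>> play_rows:
  rows:
    - {"x": 0,"y": 0.05,"z": 0,"ax": 0,"ay": 0,"az": 0,"claw": -0.2}
    - {"x": 0,"y": 0.1,"z": 0,"ax": 0,"ay": 0,"az": 0,"claw": -0.2}
    - {"x": 0,"y": 0.115,"z": 0,"ax": 0,"ay": 0,"az": 0,"claw": -0.2}
    - {"x": 0,"y": 0.115,"z": 0,"ax": 0,"ay": 0,"az": 0,"claw": -0.2}
    - {"x": 0,"y": 0.115,"z": 0,"ax": 0,"ay": 0,"az": 0,"claw": -0.2}

```text
t: 8.95
eef_pos: [0.5351, 0.2621, 0.126]
tool_rot: [[0.992, 0.129, -0.0], [0.129, -0.992, -0.001], [-0.0, 0.001, -1.0]]
ft_force: [0.8, 0.2, -5.2]
finger_gap: 0.0432
gripper_force: 42.6
```

>>> play_rows:
  rows:
    - {"x": 0.003,"y": 0.115,"z": 0,"ax": 0,"ay": 0,"az": 0,"claw": -0.2}
    - {"x": 0.003,"y": 0.115,"z": 0,"ax": 0,"ay": 0,"az": 0,"claw": -0.2}
    - {"x": 0.003,"y": 0.115,"z": 0,"ax": 0,"ay": 0,"az": 0,"claw": -0.2}
    - {"x": 0.003,"y": 0.115,"z": 0,"ax": 0,"ay": 0,"az": 0,"claw": -0.2}
    - {"x": 0.003,"y": 0.115,"z": 0,"ax": 0,"ay": 0,"az": 0,"claw": -0.2}

```text
t: 9.37
eef_pos: [0.5612, 0.0913, 0.1263]
tool_rot: [[0.992, 0.128, -0.0], [0.128, -0.992, -0.0], [-0.0, 0.0, -1.0]]
ft_force: [0.4, -0.7, -4.7]
finger_gap: 0.0437
gripper_force: 42.6
```

>>> play_rows:
  rows:
    - {"x": 0.003,"y": 0.115,"z": 0,"ax": 0,"ay": 0,"az": 0,"claw": -0.2}
    - {"x": 0.003,"y": 0.115,"z": 0,"ax": 0,"ay": 0,"az": 0,"claw": -0.2}
    - {"x": 0.003,"y": 0.115,"z": 0,"ax": 0,"ay": 0,"az": 0,"claw": -0.2}
    - {"x": 0.003,"y": 0.115,"z": 0,"ax": 0,"ay": 0,"az": 0,"claw": -0.2}
    - {"x": 0.003,"y": 0.115,"z": 0,"ax": 0,"ay": 0,"az": 0,"claw": -0.2}

```text
t: 9.78
eef_pos: [0.5871, -0.0792, 0.1262]
tool_rot: [[0.992, 0.128, -0.0], [0.128, -0.992, -0.0], [-0.0, 0.0, -1.0]]
ft_force: [0.3, 0.5, -4.8]
finger_gap: 0.0429
gripper_force: 42.6
```

>>> play_rows:
  rows:
    - {"x": 0.003,"y": 0.115,"z": 0,"ax": 0,"ay": 0,"az": 0,"claw": -0.2}
    - {"x": 0.003,"y": 0.115,"z": 0,"ax": 0,"ay": 0,"az": 0,"claw": -0.2}
    - {"x": 0.003,"y": 0.115,"z": 0,"ax": 0,"ay": 0,"az": 0,"claw": -0.2}
    - {"x": 0.003,"y": 0.115,"z": 0,"ax": 0,"ay": 0,"az": 0,"claw": -0.2}
    - {"x": 0.003,"y": 0.06,"z": 0,"ax": 0,"ay": 0,"az": 0,"claw": -0.2}

```text
t: 10.2
eef_pos: [0.6113, -0.2359, 0.1264]
tool_rot: [[0.992, 0.125, 0.0], [0.125, -0.992, -0.003], [0.0, 0.003, -1.0]]
ft_force: [0.2, 0.4, -4.9]
finger_gap: 0.0435
gripper_force: 42.8
```

>>> play_rows:
  rows:
    - {"x": 0,"y": 0.03,"z": 0,"ax": 0,"ay": 0,"az": 0,"claw": -0.2}
    - {"x": 0,"y": 0,"z": 0,"ax": 0,"ay": 0,"az": 0,"claw": -0.2}
    - {"x": 0,"y": 0,"z": 0,"ax": 0,"ay": 0,"az": 0,"claw": -0.2}

```text
t: 10.45
eef_pos: [0.6123, -0.2393, 0.1258]
tool_rot: [[0.992, 0.126, -0.001], [0.126, -0.992, 0.002], [-0.001, -0.002, -1.0]]
ft_force: [0.7, 0.7, -5.6]
finger_gap: 0.0433
gripper_force: 42.8
```

```bash
python3 - <<'E'
from plan import *
say();f=wlook("big_nest",(.613,-.24),np.radians([-5,7,20]),"w3");wlook("big_transformer",(.613,-.24),np.radians([7]))
totals((.613,-.24,.022,-82.8),(.613,-.24,.03,-82.8))
E
```

```text
t 10.45 now [ 0.6123 -0.2393  0.1258] th -82.78 tilt [-0.0014  0.0017] j [-30.  20.  97.   0.  63.  53.] gap 0.0433 g 42.8 f [ 0.7  0.7 -5.6]
big_nest [0.6156, -0.2404, 7.4186, 0.2117]
no mask
leg (0.613, -0.24, 0.022, -82.8) az 0.003 x -0.0 y 0.006 z 0.3472 rows 3
leg (0.613, -0.24, 0.03, -82.8) az -0.0 x 0.0 y 0.0 z -0.0267 rows 1
```

View pics/w3.png

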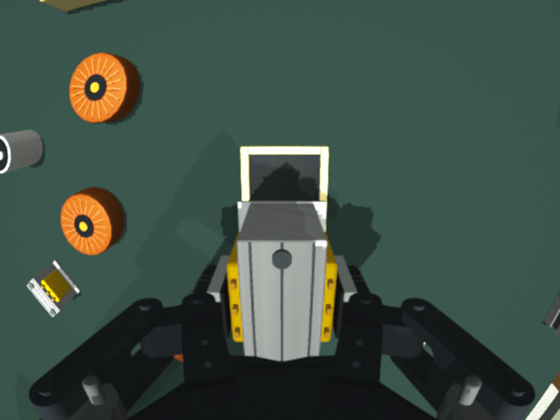

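The transformer is held squarely (centre about (283,290)), lined up with its tray (244–328, 147). I'll lower it gently.

>>> play_rows:
  rows:
    - {"x": 0,"y": 0.005,"z": 0.1,"ax": 0,"ay": 0,"az": 0,"claw": -0.2}
    - {"x": 0,"y": 0,"z": 0.1,"ax": 0,"ay": 0,"az": 0,"claw": -0.2}
    - {"x": 0,"y": 0,"z": 0.08,"ax": 0,"ay": 0,"az": 0,"claw": -0.2}
    - {"x": 0,"y": 0,"z": 0.03,"ax": 0,"ay": 0,"az": 0,"claw": -0.2}
    - {"x": 0,"y": 0,"z": 0,"ax": 0,"ay": 0,"az": 0,"claw": -0.2}

```text
t: 11.07
eef_pos: [0.6108, -0.2393, 0.0297]
tool_rot: [[0.992, 0.127, -0.006], [0.127, -0.992, 0.004], [-0.006, -0.005, -1.0]]
ft_force: [-1.2, 0.4, -5.2]
finger_gap: 0.0433
gripper_force: 42.6
```

>>> play_rows:
  rows:
    - {"x": 0,"y": 0,"z": 0.01,"ax": 0,"ay": 0,"az": 0,"claw": -0.2}
    - {"x": 0,"y": 0,"z": 0.01,"ax": 0,"ay": 0,"az": 0,"claw": -0.2}
    - {"x": 0,"y": 0,"z": 0.005,"ax": 0,"ay": 0,"az": 0,"claw": -0.2}
    - {"x": 0,"y": 0,"z": 0,"ax": 0,"ay": 0,"az": 0,"claw": -0.2}

```text
t: 11.4
eef_pos: [0.614, -0.2421, 0.0272]
tool_rot: [[0.992, 0.125, 0.002], [0.125, -0.992, -0.001], [0.002, 0.001, -1.0]]
ft_force: [0.5, 1.1, -5.7]
finger_gap: 0.0435
gripper_force: 42.7
```

>>> play_rows:
  rows:
    - {"x": 0,"y": 0,"z": 0.005,"ax": 0,"ay": 0,"az": 0,"claw": -0.2}
    - {"x": 0,"y": 0,"z": 0.005,"ax": 0,"ay": 0,"az": 0,"claw": -0.2}
    - {"x": 0,"y": 0,"z": 0,"ax": 0,"ay": 0,"az": 0,"claw": -0.2}

```text
t: 11.65
eef_pos: [0.6131, -0.2418, 0.0229]
tool_rot: [[0.992, 0.125, 0.0], [0.125, -0.992, -0.0], [0.0, 0.0, -1.0]]
ft_force: [-0.3, -0.0, -5.5]
finger_gap: 0.0434
gripper_force: 42.7
```

>>> play_rows:
  rows:
    - {"x": 0,"y": 0,"z": 0.004,"ax": 0,"ay": 0,"az": 0,"claw": -0.2}
    - {"x": 0,"y": 0,"z": 0,"ax": 0,"ay": 0,"az": 0,"claw": -0.2}
    - {"x": 0,"y": 0,"z": 0,"ax": 0,"ay": 0,"az": 0,"claw": -0.2}

```text
t: 11.9
eef_pos: [0.6133, -0.2418, 0.0218]
tool_rot: [[0.992, 0.125, 0.0], [0.125, -0.992, -0.0], [0.0, 0.0, -1.0]]
ft_force: [0.3, 0.5, -4.1]
finger_gap: 0.0435
gripper_force: 42.8
```

>>> play_rows:
  rows:
    - {"x": 0,"y": 0,"z": 0.003,"ax": 0,"ay": 0,"az": 0,"claw": -0.2}
    - {"x": 0,"y": 0,"z": 0,"ax": 0,"ay": 0,"az": 0,"claw": -0.2}
    - {"x": 0,"y": 0,"z": 0,"ax": 0,"ay": 0,"az": 0,"claw": -0.2}

```text
t: 12.15
eef_pos: [0.6133, -0.2419, 0.0218]
tool_rot: [[0.992, 0.125, -0.0], [0.125, -0.992, -0.0], [-0.0, 0.0, -1.0]]
ft_force: [-4.4, 1.1, 2.9]
finger_gap: 0.0433
gripper_force: 43.6
```

>>> play_rows:
  rows:
    - {"x": 0,"y": 0,"z": 0,"ax": 0,"ay": 0,"az": 0,"claw": 0.4}
    - {"x": 0,"y": 0,"z": 0,"ax": 0,"ay": 0,"az": 0,"claw": 0.4}
    - {"x": 0,"y": 0,"z": 0,"ax": 0,"ay": 0,"az": 0,"claw": 0.4}
    - {"x": 0,"y": 0,"z": -0.05,"ax": 0,"ay": 0,"az": 0,"claw": 0.4}
    - {"x": 0,"y": 0,"z": -0.1,"ax": 0,"ay": 0,"az": 0,"claw": 0.4}

```text
t: 12.57
eef_pos: [0.6104, -0.2402, 0.0623]
tool_rot: [[0.992, 0.125, -0.007], [0.125, -0.992, 0.004], [-0.007, -0.005, -1.0]]
ft_force: [0.0, -0.5, -0.4]
finger_gap: 0.0599
gripper_force: 0.0
```

>>> play_rows:
  rows:
    - {"x": 0,"y": 0,"z": -0.1,"ax": 0,"ay": 0,"az": 0,"claw": 0.4}
    - {"x": 0,"y": 0,"z": -0.11,"ax": 0,"ay": 0,"az": 0,"claw": 0.4}
    - {"x": 0,"y": 0,"z": 0,"ax": 0,"ay": 0,"az": -0.13,"claw": 0.4}
    - {"x": 0,"y": 0,"z": 0,"ax": 0,"ay": 0,"az": -0.13,"claw": 0.4}
    - {"x": 0,"y": 0,"z": 0,"ax": 0,"ay": 0,"az": -0.13,"claw": 0.4}

```text
t: 12.98
eef_pos: [0.6142, -0.2422, 0.1318]
tool_rot: [[0.906, 0.423, 0.004], [0.423, -0.906, -0.002], [0.003, 0.004, -1.0]]
ft_force: [-0.4, -0.5, -0.1]
finger_gap: 0.0597
gripper_force: 0.0
```

>>> play_rows:
  rows:
    - {"x": 0,"y": 0,"z": 0,"ax": 0,"ay": 0,"az": -0.13,"claw": 0.4}
    - {"x": 0,"y": 0,"z": 0,"ax": 0,"ay": 0,"az": -0.13,"claw": 0.4}
    - {"x": 0,"y": 0,"z": 0,"ax": 0,"ay": 0,"az": -0.13,"claw": 0.4}
    - {"x": 0.03,"y": -0.108,"z": 0,"ax": 0,"ay": 0,"az": 0,"claw": 0.4}
    - {"x": 0.03,"y": -0.108,"z": 0,"ax": 0,"ay": 0,"az": 0,"claw": 0.4}

```text
t: 13.4
eef_pos: [0.5834, -0.1826, 0.1302]
tool_rot: [[0.741, 0.671, 0.002], [0.671, -0.741, -0.001], [0.001, 0.003, -1.0]]
ft_force: [-0.1, 0.2, 0.4]
finger_gap: 0.0596
gripper_force: 0.0
```

>>> play_rows:
  rows:
    - {"x": 0.03,"y": -0.108,"z": 0,"ax": 0,"ay": 0,"az": 0,"claw": 0.4}
    - {"x": 0.03,"y": -0.108,"z": 0,"ax": 0,"ay": 0,"az": 0,"claw": 0.4}
    - {"x": 0.03,"y": -0.108,"z": 0,"ax": 0,"ay": 0,"az": 0,"claw": 0.4}
    - {"x": 0.03,"y": -0.108,"z": 0,"ax": 0,"ay": 0,"az": 0,"claw": 0.4}
    - {"x": 0.03,"y": -0.108,"z": 0,"ax": 0,"ay": 0,"az": 0,"claw": 0.4}

```text
t: 13.82
eef_pos: [0.5068, -0.0304, 0.1301]
tool_rot: [[0.74, 0.673, 0.002], [0.673, -0.74, -0.0], [0.001, 0.002, -1.0]]
ft_force: [0.3, 0.2, 0.9]
finger_gap: 0.0596
gripper_force: 0.0
```

>>> play_rows:
  rows:
    - {"x": 0.02,"y": -0.1,"z": 0,"ax": 0,"ay": 0,"az": 0,"claw": 0.4}
    - {"x": 0,"y": 0,"z": 0,"ax": 0,"ay": 0,"az": 0,"claw": 0.4}
    - {"x": 0,"y": 0,"z": 0,"ax": 0,"ay": 0,"az": 0,"claw": 0.4}

```text
t: 14.07
eef_pos: [0.4913, -0.0043, 0.1299]
tool_rot: [[0.738, 0.675, 0.002], [0.675, -0.738, -0.001], [0.001, 0.002, -1.0]]
ft_force: [-0.1, -0.3, 1.0]
finger_gap: 0.0595
gripper_force: 0.0
```

```bash
python3 - <<'E'
from plan import *
say();f=wlook("small_transformer",(.49,-.003),np.radians([30,42,55]),"w4")
if f is not None: totals((f[0],f[1],.01,f[2]-90))
im=bot.capture("top");v=masks("big_transformer","top",(.613,-.24));print(fit("big_transformer",(.613,-.24),[v],[.13]) if v else "none")
a=cv2.resize(im[100:300,250:450],None,fx=2,fy=2,interpolation=3);w=cv2.imread("pics/w4.png")[:,:,::-1]
c=np.zeros((420,400+560-160,3),np.uint8);c[:400,:400]=a;c[:,400:]=w[:,80:480];cv2.imwrite("pics/c4.png",c[:,:,::-1])
E
```

```text
t 14.07 now [ 0.4913 -0.0043  0.1299] th -47.55 tilt [ 0.0022 -0.0006] j [-12.  -1. 121.  -0.  60.  35.] gap 0.0595 g 0.0 f [-0.1 -0.3  1. ]
small_transformer [0.4927, -0.0058, 42.8588, 0.0294]
leg (np.float64(0.4927302602220468), np.float64(-0.005776461876844998), 0.01, np.float64(-47.141171501398205)) az -0.012 x 0.001 y 0.001 z 0.3999 rows 4
none
```

View pics/c4.png

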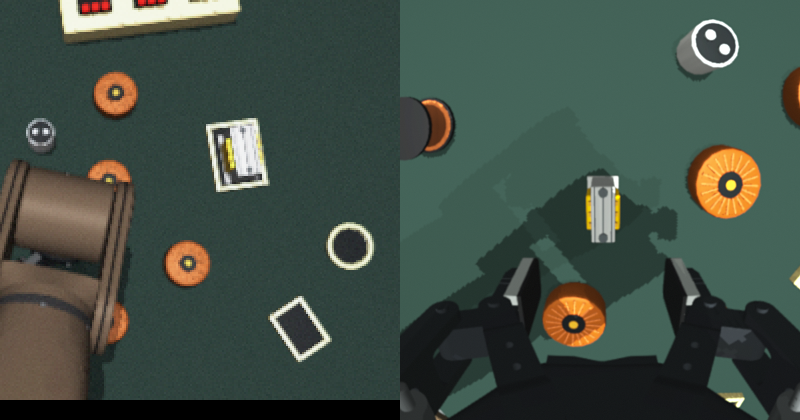

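The big transformer lies in its tray. The small transformer is centred between the fingers (603,210 in the right half), and the nearest toroid is clear of them. I'll go down and grip it.

>>> play_rows:
  rows:
    - {"x": 0,"y": 0,"z": 0.11,"ax": 0,"ay": 0,"az": -0.01,"claw": 0.4}
    - {"x": 0,"y": 0,"z": 0.11,"ax": 0,"ay": 0,"az": 0,"claw": 0.4}
    - {"x": 0,"y": 0,"z": 0.11,"ax": 0,"ay": 0,"az": 0,"claw": 0.4}
    - {"x": 0,"y": 0,"z": 0.05,"ax": 0,"ay": 0,"az": 0,"claw": 0.4}
    - {"x": 0,"y": 0,"z": 0.02,"ax": 0,"ay": 0,"az": 0,"claw": 0.4}

```text
t: 14.68
eef_pos: [0.4893, -0.0058, 0.0054]
tool_rot: [[0.735, 0.678, -0.006], [0.678, -0.735, 0.001], [-0.004, -0.005, -1.0]]
ft_force: [-0.6, 1.4, 0.4]
finger_gap: 0.0599
gripper_force: 0.0
```

>>> play_rows:
  rows:
    - {"x": 0,"y": 0,"z": 0,"ax": 0,"ay": 0,"az": 0,"claw": -0.6}
    - {"x": 0,"y": 0,"z": 0,"ax": 0,"ay": 0,"az": 0,"claw": -0.6}
    - {"x": 0,"y": 0,"z": 0,"ax": 0,"ay": 0,"az": 0,"claw": -0.6}
    - {"x": 0,"y": 0,"z": 0,"ax": 0,"ay": 0,"az": 0,"claw": -0.6}
    - {"x": 0,"y": 0,"z": 0,"ax": 0,"ay": 0,"az": 0,"claw": -0.6}
  squeeze: 30

```text
t: 15.1
eef_pos: [0.4929, -0.0058, 0.0104]
tool_rot: [[0.734, 0.679, 0.004], [0.679, -0.734, -0.001], [0.002, 0.003, -1.0]]
ft_force: [0.4, -1.3, 3.1]
finger_gap: 0.0255
gripper_force: 30.1
```

>>> play_rows:
  rows:
    - {"x": 0,"y": 0,"z": -0.02,"ax": 0,"ay": 0,"az": 0,"claw": -0.6}
    - {"x": 0,"y": 0,"z": -0.07,"ax": 0,"ay": 0,"az": 0,"claw": -0.6}
    - {"x": 0,"y": 0,"z": -0.11,"ax": 0,"ay": 0,"az": 0,"claw": -0.6}
    - {"x": 0,"y": 0,"z": -0.11,"ax": 0,"ay": 0,"az": 0,"claw": -0.6}
    - {"x": 0,"y": 0,"z": 0,"ax": 0,"ay": 0,"az": 0,"claw": -0.6}

```text
t: 15.52
eef_pos: [0.496, -0.0061, 0.1092]
tool_rot: [[0.734, 0.679, 0.013], [0.679, -0.734, -0.003], [0.008, 0.011, -1.0]]
ft_force: [1.0, -0.1, -0.1]
finger_gap: 0.0255
gripper_force: 29.9
```

```bash
python3 - <<'E'
from plan import *
say();totals((.47,-.22,.12,-58.5),(.3795,-.3135,.12,-58.5))
E
```

```text
t 15.52 now [ 0.496  -0.0061  0.1092] th -47.23 tilt [ 0.0132 -0.0028] j [-12.   1. 121.   0.  57.  35.] gap 0.0255 g 29.9 f [ 1.  -0.1 -0.1]
leg (0.47, -0.22, 0.12, -58.5) az 0.25 x -0.446 y 0.563 z -0.036 rows 6
leg (0.3795, -0.3135, 0.12, -58.5) az -0.0 x -0.42 y 0.108 z -0.0 rows 4
```

>>> play_rows:
  rows:
    - {"x": 0,"y": 0,"z": -0.02,"ax": 0,"ay": 0,"az": 0.125,"claw": -0.6}
    - {"x": 0,"y": 0,"z": -0.02,"ax": 0,"ay": 0,"az": 0.125,"claw": -0.6}
    - {"x": -0.03,"y": 0.04,"z": 0,"ax": 0,"ay": 0,"az": 0,"claw": -0.6}
    - {"x": -0.07,"y": 0.09,"z": 0,"ax": 0,"ay": 0,"az": 0,"claw": -0.6}
    - {"x": -0.07,"y": 0.09,"z": 0,"ax": 0,"ay": 0,"az": 0,"claw": -0.6}

```text
t: 15.93
eef_pos: [0.4818, -0.0881, 0.1137]
tool_rot: [[0.851, 0.525, -0.0], [0.525, -0.851, 0.0], [0.0, -0.0, -1.0]]
ft_force: [0.7, 0.2, -1.6]
finger_gap: 0.0255
gripper_force: 29.9
```

>>> play_rows:
  rows:
    - {"x": -0.07,"y": 0.09,"z": 0,"ax": 0,"ay": 0,"az": 0,"claw": -0.6}
    - {"x": -0.07,"y": 0.09,"z": 0,"ax": 0,"ay": 0,"az": 0,"claw": -0.6}
    - {"x": -0.07,"y": 0.09,"z": 0,"ax": 0,"ay": 0,"az": 0,"claw": -0.6}
    - {"x": -0.07,"y": 0.07,"z": 0,"ax": 0,"ay": 0,"az": 0,"claw": -0.6}
    - {"x": -0.1,"y": 0.03,"z": 0,"ax": 0,"ay": 0,"az": 0,"claw": -0.6}

```text
t: 16.35
eef_pos: [0.4439, -0.2449, 0.1143]
tool_rot: [[0.853, 0.522, 0.002], [0.522, -0.853, -0.002], [0.001, 0.003, -1.0]]
ft_force: [0.4, -0.6, -0.8]
finger_gap: 0.0256
gripper_force: 29.9
```

>>> play_rows:
  rows:
    - {"x": -0.1,"y": 0.03,"z": 0,"ax": 0,"ay": 0,"az": 0,"claw": -0.6}
    - {"x": -0.1,"y": 0.03,"z": 0,"ax": 0,"ay": 0,"az": 0,"claw": -0.6}
    - {"x": -0.07,"y": 0.01,"z": 0,"ax": 0,"ay": 0,"az": 0,"claw": -0.6}
    - {"x": 0,"y": 0,"z": 0,"ax": 0,"ay": 0,"az": 0,"claw": -0.6}
    - {"x": 0,"y": 0,"z": 0,"ax": 0,"ay": 0,"az": 0,"claw": -0.6}

```text
t: 16.77
eef_pos: [0.3843, -0.3028, 0.1135]
tool_rot: [[0.854, 0.52, -0.0], [0.52, -0.854, 0.001], [0.0, -0.001, -1.0]]
ft_force: [0.5, 0.4, -0.8]
finger_gap: 0.0254
gripper_force: 30.0
```

```bash
python3 - <<'E'
from plan import *
say();totals((.3795,-.3135,.02,-58.5))
f=wlook("small_nest",(.379,-.313),np.radians([20,31,42]),"w5")
E
```

```text
t 16.77 now [ 0.3843 -0.3028  0.1135] th -58.65 tilt [-0.0001  0.0007] j [-50.   1. 121.   0.  58.   8.] gap 0.0254 g 30.0 f [ 0.5  0.4 -0.8]
leg (0.3795, -0.3135, 0.02, -58.5) az -0.003 x -0.032 y 0.022 z 0.3117 rows 3
small_nest [0.382, -0.3142, 32.6397, 0.3612]
```

View pics/w5.png

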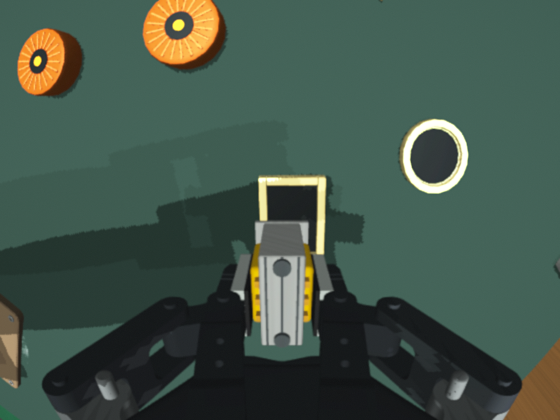

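```bash
python3 - <<'E'
from plan import *
A=hit("wrist",(258,177.5),.011);B=hit("wrist",(326.5,177),.011);print(A,B,np.hypot(*(A-B)[:2]))
v=(B-A)/np.linalg.norm(B-A);n=np.array([v[1],-v[0],0])
c=(A+B)/2;print("theta",np.degrees(np.arctan2(v[1],v[0])), "centre",c+.035*n,c-.035*n)
E
```

```text
[ 0.39770864 -0.2732852   0.011     ] [ 0.42569681 -0.31800031  0.011     ] 0.05275205320838698
theta -57.95664398416282 centre [ 0.38203508 -0.31421239  0.011     ] [ 0.44137036 -0.27707313  0.011     ]
```

The far rim measures 52.8 mm, against 52 expected, and its centre is at (0.382,-0.314). I'll correct by about 10 mm and lower.

>>> play_rows:
  rows:
    - {"x": -0.028,"y": 0.026,"z": 0,"ax": 0,"ay": 0,"az": -0.01,"claw": -0.6}
    - {"x": 0,"y": 0,"z": 0.08,"ax": 0,"ay": 0,"az": 0,"claw": -0.6}
    - {"x": 0,"y": 0,"z": 0.1,"ax": 0,"ay": 0,"az": 0,"claw": -0.6}
    - {"x": 0,"y": 0,"z": 0.08,"ax": 0,"ay": 0,"az": 0,"claw": -0.6}
    - {"x": 0,"y": 0,"z": 0.03,"ax": 0,"ay": 0,"az": 0,"claw": -0.6}

```text
t: 17.28
eef_pos: [0.3809, -0.3105, 0.0232]
tool_rot: [[0.848, 0.531, -0.004], [0.531, -0.848, 0.005], [-0.001, -0.007, -1.0]]
ft_force: [0.2, 1.1, -1.4]
finger_gap: 0.0252
gripper_force: 29.9
```

>>> play_rows:
  rows:
    - {"x": 0,"y": 0,"z": 0.01,"ax": 0,"ay": 0,"az": 0,"claw": -0.6}
    - {"x": 0,"y": 0,"z": 0.01,"ax": 0,"ay": 0,"az": 0,"claw": -0.6}
    - {"x": 0,"y": 0,"z": 0,"ax": 0,"ay": 0,"az": 0,"claw": -0.6}
    - {"x": 0,"y": 0,"z": 0,"ax": 0,"ay": 0,"az": 0,"claw": -0.6}

```text
t: 17.62
eef_pos: [0.383, -0.3145, 0.0221]
tool_rot: [[0.848, 0.53, 0.002], [0.53, -0.848, -0.002], [0.0, 0.003, -1.0]]
ft_force: [-0.1, -0.7, -1.1]
finger_gap: 0.0254
gripper_force: 29.9
```

>>> play_rows:
  rows:
    - {"x": 0,"y": 0,"z": 0.008,"ax": 0,"ay": 0,"az": 0,"claw": -0.6}
    - {"x": 0,"y": 0,"z": 0.006,"ax": 0,"ay": 0,"az": 0,"claw": -0.6}
    - {"x": 0,"y": 0,"z": 0,"ax": 0,"ay": 0,"az": 0,"claw": -0.6}
    - {"x": 0,"y": 0,"z": 0,"ax": 0,"ay": 0,"az": 0,"claw": -0.6}

```text
t: 17.95
eef_pos: [0.382, -0.3138, 0.0167]
tool_rot: [[0.849, 0.529, 0.0], [0.529, -0.849, -0.0], [0.0, 0.0, -1.0]]
ft_force: [0.6, -0.5, -1.8]
finger_gap: 0.0254
gripper_force: 29.9
```

>>> play_rows:
  rows:
    - {"x": 0,"y": 0,"z": 0.004,"ax": 0,"ay": 0,"az": 0,"claw": -0.6}
    - {"x": 0,"y": 0,"z": 0,"ax": 0,"ay": 0,"az": 0,"claw": -0.6}
    - {"x": 0,"y": 0,"z": 0,"ax": 0,"ay": 0,"az": 0,"claw": -0.6}

```text
t: 18.2
eef_pos: [0.3821, -0.314, 0.0164]
tool_rot: [[0.849, 0.529, -0.0], [0.529, -0.849, 0.0], [-0.0, -0.0, -1.0]]
ft_force: [-2.3, 2.6, 5.1]
finger_gap: 0.0258
gripper_force: 30.8
```

>>> play_rows:
  rows:
    - {"x": 0,"y": 0,"z": 0,"ax": 0,"ay": 0,"az": 0,"claw": 0}
    - {"x": 0,"y": 0,"z": 0,"ax": 0,"ay": 0,"az": 0,"claw": 0}
    - {"x": 0,"y": 0,"z": 0,"ax": 0,"ay": 0,"az": 0,"claw": 0}
    - {"x": 0,"y": 0,"z": -0.05,"ax": 0,"ay": 0,"az": 0,"claw": 0}
    - {"x": 0,"y": 0,"z": -0.11,"ax": 0,"ay": 0,"az": 0,"claw": 0}

```text
t: 18.62
eef_pos: [0.3795, -0.3108, 0.0596]
tool_rot: [[0.849, 0.529, -0.006], [0.529, -0.849, 0.008], [-0.001, -0.01, -1.0]]
ft_force: [0.1, -0.6, 0.5]
finger_gap: 0.0428
gripper_force: 0.0
```

>>> play_rows:
  rows:
    - {"x": 0,"y": 0,"z": -0.11,"ax": 0,"ay": 0,"az": 0,"claw": 0}
    - {"x": 0,"y": 0,"z": -0.11,"ax": 0,"ay": 0,"az": 0,"claw": 0}
    - {"x": 0,"y": 0,"z": 0,"ax": 0,"ay": 0,"az": -0.14,"claw": 1}
    - {"x": 0,"y": 0,"z": 0,"ax": 0,"ay": 0,"az": -0.14,"claw": 1}
    - {"x": 0,"y": 0,"z": 0,"ax": 0,"ay": 0,"az": -0.14,"claw": 1}

```text
t: 19.03
eef_pos: [0.3824, -0.3142, 0.1304]
tool_rot: [[0.627, 0.779, 0.002], [0.779, -0.627, -0.002], [-0.0, 0.002, -1.0]]
ft_force: [-1.2, -0.1, 0.6]
finger_gap: 0.0768
gripper_force: 0.0
```

>>> play_rows:
  rows:
    - {"x": 0,"y": 0,"z": 0,"ax": 0,"ay": 0,"az": -0.14,"claw": 1}
    - {"x": 0,"y": 0,"z": 0,"ax": 0,"ay": 0,"az": -0.14,"claw": 1}
    - {"x": 0,"y": 0,"z": 0,"ax": 0,"ay": 0,"az": -0.14,"claw": 1}
    - {"x": 0.11,"y": 0.02,"z": 0,"ax": 0,"ay": 0,"az": 0,"claw": 1}
    - {"x": 0.11,"y": 0.02,"z": 0,"ax": 0,"ay": 0,"az": 0,"claw": 1}

```text
t: 19.45
eef_pos: [0.4161, -0.2565, 0.1294]
tool_rot: [[0.35, 0.937, 0.0], [0.937, -0.35, -0.0], [-0.0, 0.001, -1.0]]
ft_force: [0.9, -0.4, 0.0]
finger_gap: 0.0852
gripper_force: 0.0
```

>>> play_rows:
  rows:
    - {"x": 0.11,"y": 0.02,"z": 0,"ax": 0,"ay": 0,"az": 0,"claw": 1}
    - {"x": 0.11,"y": 0.02,"z": 0,"ax": 0,"ay": 0,"az": 0,"claw": 1}
    - {"x": 0.1,"y": 0.02,"z": 0,"ax": 0,"ay": 0,"az": 0,"claw": 1}
    - {"x": 0,"y": 0,"z": 0,"ax": 0,"ay": 0,"az": 0,"claw": 1}
    - {"x": 0,"y": 0,"z": 0,"ax": 0,"ay": 0,"az": 0,"claw": 1}

```text
t: 19.87
eef_pos: [0.4666, -0.1709, 0.1292]
tool_rot: [[0.343, 0.939, -0.0], [0.939, -0.343, -0.0], [-0.0, -0.0, -1.0]]
ft_force: [-0.2, -0.5, -0.3]
finger_gap: 0.0855
gripper_force: 0.0
```

```bash
python3 - <<'E'
from plan import *
say();f=wlook("toroid",(.465,-.167),[0],"w6")
if f is not None: totals((f[0],f[1],.0015,-20))
im=bot.capture("top")
a=cv2.resize(im[100:300,250:450],None,fx=2,fy=2,interpolation=3);w=cv2.imread("pics/w6.png")[:,:,::-1]
c=np.zeros((420,800,3),np.uint8);c[:400,:400]=a;c[:,400:]=w[:,80:480];cv2.imwrite("pics/c6.png",c[:,:,::-1])
E
```

```text
t 19.87 now [ 0.4666 -0.1709  0.1292] th -20.06 tilt [-0.0003 -0.0002] j [-32.   0. 120.  -0.  60. -12.] gap 0.0855 g 0.0 f [-0.2 -0.5 -0.3]
toroid [0.4673, -0.1677, 6.3531, 0.0213]
leg (np.float64(0.46732392543009665), np.float64(-0.1676906909453211), 0.0015, -20) az -0.005 x 0.016 y -0.001 z 0.4257 rows 4
```

View pics/c6.png

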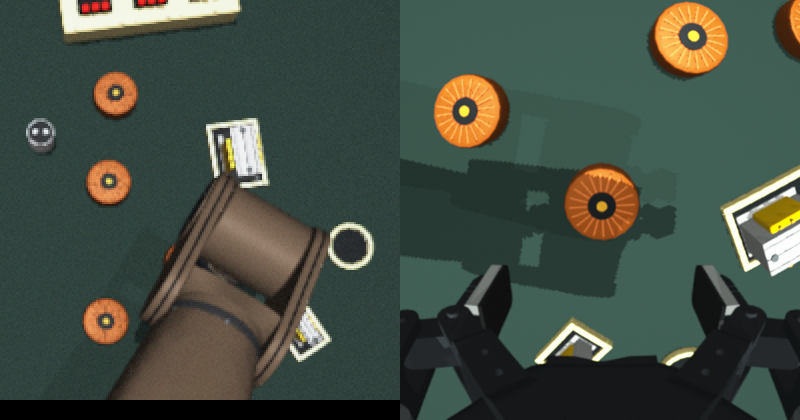

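>>> play_rows:
  rows:
    - {"x": 0.015,"y": 0,"z": 0.11,"ax": 0,"ay": 0,"az": 0,"claw": 1}
    - {"x": 0,"y": 0,"z": 0.11,"ax": 0,"ay": 0,"az": 0,"claw": 1}
    - {"x": 0,"y": 0,"z": 0.1,"ax": 0,"ay": 0,"az": 0,"claw": 1}
    - {"x": 0,"y": 0,"z": 0.06,"ax": 0,"ay": 0,"az": 0,"claw": 1}
    - {"x": 0,"y": 0,"z": 0.02,"ax": 0,"ay": 0,"az": 0,"claw": 1}

```text
t: 20.43
eef_pos: [0.4647, -0.1676, 0.0058]
tool_rot: [[0.348, 0.937, -0.006], [0.937, -0.348, 0.003], [0.001, -0.007, -1.0]]
ft_force: [-0.8, 0.4, -0.2]
finger_gap: 0.0853
gripper_force: 0.0
```

>>> play_rows:
  rows:
    - {"x": 0,"y": 0,"z": 0.01,"ax": 0,"ay": 0,"az": 0,"claw": 1}
    - {"x": 0,"y": 0,"z": 0.007,"ax": 0,"ay": 0,"az": 0,"claw": 1}
    - {"x": 0,"y": 0,"z": 0,"ax": 0,"ay": 0,"az": 0,"claw": 1}
    - {"x": 0,"y": 0,"z": 0,"ax": 0,"ay": 0,"az": 0,"claw": 1}

```text
t: 20.77
eef_pos: [0.4688, -0.1688, 0.0057]
tool_rot: [[0.347, 0.938, 0.002], [0.938, -0.347, -0.002], [-0.001, 0.003, -1.0]]
ft_force: [-0.1, 0.4, 0.8]
finger_gap: 0.0855
gripper_force: 0.0
```

>>> play_rows:
  rows:
    - {"x": 0,"y": 0,"z": 0,"ax": 0,"ay": 0,"az": 0,"claw": 0.1}
    - {"x": 0,"y": 0,"z": 0,"ax": 0,"ay": 0,"az": 0,"claw": 0.1}
    - {"x": 0,"y": 0,"z": 0,"ax": 0,"ay": 0,"az": 0,"claw": 0.1}
    - {"x": 0,"y": 0,"z": 0,"ax": 0,"ay": 0,"az": 0,"claw": 0.1}
    - {"x": 0,"y": 0,"z": 0,"ax": 0,"ay": 0,"az": 0,"claw": 0.1}
  squeeze: 50

```text
t: 21.18
eef_pos: [0.4682, -0.1682, 0.0055]
tool_rot: [[0.346, 0.938, 0.0], [0.938, -0.346, -0.001], [-0.0, 0.0, -1.0]]
ft_force: [-2.3, 1.6, 5.1]
finger_gap: 0.0582
gripper_force: 54.6
```

>>> play_rows:
  rows:
    - {"x": 0,"y": 0,"z": -0.02,"ax": 0,"ay": 0,"az": 0,"claw": 0.1}
    - {"x": 0,"y": 0,"z": -0.06,"ax": 0,"ay": 0,"az": 0,"claw": 0.1}
    - {"x": 0,"y": 0,"z": -0.1,"ax": 0,"ay": 0,"az": 0,"claw": 0.1}
    - {"x": 0,"y": 0,"z": -0.1,"ax": 0,"ay": 0,"az": 0,"claw": 0.1}
    - {"x": 0,"y": 0,"z": -0.1,"ax": 0,"ay": 0,"az": 0,"claw": 0.1}

```text
t: 21.6
eef_pos: [0.4665, -0.167, 0.1183]
tool_rot: [[0.346, 0.938, -0.003], [0.938, -0.346, 0.002], [0.001, -0.003, -1.0]]
ft_force: [2.2, -1.0, -4.6]
finger_gap: 0.0584
gripper_force: 55.3
```

```bash
python3 - <<'E'
from plan import *
say();totals((.5985,.2239,.12,-20))
E
```

```text
t 21.6 now [ 0.4665 -0.167   0.1183] th -20.25 tilt [-0.0025  0.0016] j [-31.   1. 120.   0.  59. -11.] gap 0.0584 g 55.3 f [ 2.2 -1.  -4.6]
leg (0.5985, 0.2239, 0.12, -20) az -0.005 x 1.375 y -0.032 z -0.0058 rows 11
```

>>> play_rows:
  rows:
    - {"x": 0.05,"y": 0,"z": 0,"ax": 0,"ay": 0,"az": 0,"claw": 0.1}
    - {"x": 0.1,"y": -0.003,"z": 0,"ax": 0,"ay": 0,"az": 0,"claw": 0.1}
    - {"x": 0.115,"y": -0.003,"z": 0,"ax": 0,"ay": 0,"az": 0,"claw": 0.1}
    - {"x": 0.115,"y": -0.003,"z": 0,"ax": 0,"ay": 0,"az": 0,"claw": 0.1}
    - {"x": 0.115,"y": -0.003,"z": 0,"ax": 0,"ay": 0,"az": 0,"claw": 0.1}

```text
t: 22.02
eef_pos: [0.5149, -0.0256, 0.1175]
tool_rot: [[0.347, 0.938, -0.002], [0.938, -0.347, 0.001], [-0.0, -0.002, -1.0]]
ft_force: [0.5, -0.2, -4.6]
finger_gap: 0.0584
gripper_force: 55.6
```

>>> play_rows:
  rows:
    - {"x": 0.115,"y": -0.003,"z": 0,"ax": 0,"ay": 0,"az": 0,"claw": 0.1}
    - {"x": 0.115,"y": -0.003,"z": 0,"ax": 0,"ay": 0,"az": 0,"claw": 0.1}
    - {"x": 0.115,"y": -0.003,"z": 0,"ax": 0,"ay": 0,"az": 0,"claw": 0.1}
    - {"x": 0.115,"y": -0.003,"z": 0,"ax": 0,"ay": 0,"az": 0,"claw": 0.1}
    - {"x": 0.115,"y": -0.003,"z": 0,"ax": 0,"ay": 0,"az": 0,"claw": 0.1}

```text
t: 22.43
eef_pos: [0.5703, 0.1379, 0.1171]
tool_rot: [[0.346, 0.938, -0.002], [0.938, -0.346, -0.0], [-0.001, -0.002, -1.0]]
ft_force: [0.1, -0.6, -3.6]
finger_gap: 0.0584
gripper_force: 55.6
```

>>> play_rows:
  rows:
    - {"x": 0.115,"y": -0.003,"z": 0,"ax": 0,"ay": 0,"az": 0,"claw": 0.1}
    - {"x": 0.115,"y": -0.003,"z": 0,"ax": 0,"ay": 0,"az": 0,"claw": 0.1}
    - {"x": 0.05,"y": 0,"z": 0,"ax": 0,"ay": 0,"az": 0,"claw": 0.1}
    - {"x": 0.025,"y": 0,"z": 0,"ax": 0,"ay": 0,"az": 0,"claw": 0.1}
    - {"x": 0,"y": 0,"z": 0,"ax": 0,"ay": 0,"az": 0,"claw": 0.1}

```text
t: 22.85
eef_pos: [0.6006, 0.2235, 0.1172]
tool_rot: [[0.344, 0.939, -0.002], [0.939, -0.344, -0.0], [-0.001, -0.001, -1.0]]
ft_force: [-0.2, -0.4, -4.1]
finger_gap: 0.0584
gripper_force: 55.5
```

>>> play_rows:
  rows:
    - {"x": 0,"y": 0,"z": 0,"ax": 0,"ay": 0,"az": 0,"claw": 0.1}
    - {"x": 0,"y": 0,"z": 0,"ax": 0,"ay": 0,"az": 0,"claw": 0.1}

```text
t: 23.02
eef_pos: [0.6006, 0.221, 0.1176]
tool_rot: [[0.347, 0.938, -0.002], [0.938, -0.347, -0.001], [-0.001, -0.001, -1.0]]
ft_force: [0.3, 0.1, -4.4]
finger_gap: 0.0583
gripper_force: 55.5
```

```bash
python3 - <<'E'
from plan import *
say();im=bot.capture("wrist");cv2.imwrite("pics/w7.png",im[:,:,::-1]);m=bot.camera_model("wrist")
p,th,o=state();h=p[2]-.0055
for n in("toroid","wide_round_nest"):
    for r in bot.masks_of(n,"wrist")[:2]:print(n,r["score"],r["bbox"])
t=np.linspace(0,6.28,200)
ov=im[:,:,::-1].copy()
for c,rad,z,col in(((p[0],p[1]),.025,h+.03,(255,0,0)),((.5985,.2239),.043,.011,(0,0,255)),((.5985,.2239),.037,.011,(0,255,0))):
    uv=proj("wrist",np.c_[c[0]+rad*np.cos(t),c[1]+rad*np.sin(t),0*t+z],m);cv2.polylines(ov,[np.int32(uv*16)],True,col,1,cv2.LINE_AA,4)
cv2.imwrite("pics/o7.png",ov);totals((.5985,.2239,.0115,-20))
E
```

```text
t 23.02 now [0.6006 0.221  0.1176] th -20.32 tilt [-0.0017 -0.0009] j [ 11.  18. 100.  -0.  61.  31.] gap 0.0583 g 55.5 f [ 0.3  0.1 -4.4]
toroid 0.78 [414.4, 387.1, 447.7, 418.9]
toroid 0.6 [215.0, 205.0, 346.6, 339.1]
wide_round_nest 0.69 [229.6, 155.1, 334.0, 228.9]
leg (0.5985, 0.2239, 0.0115, -20) az -0.008 x 0.006 y -0.011 z 0.3556 rows 3
```

View pics/o7.png

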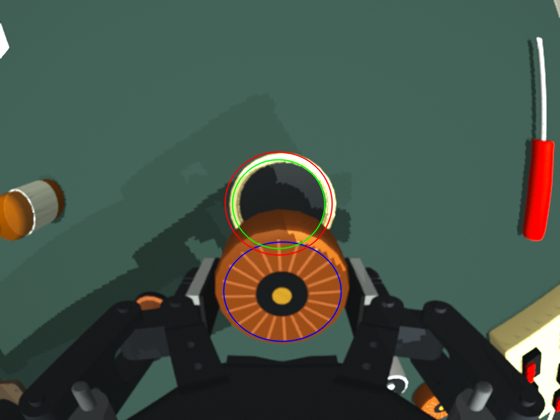

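The toroid is held centred, with its top at (282,294). The tray at (282,204) lies about 2 mm right of the prediction, so it is almost under the tool already. I'll lower.

>>> play_rows:
  rows:
    - {"x": 0.006,"y": -0.003,"z": 0.08,"ax": 0,"ay": 0,"az": 0,"claw": 0.1}
    - {"x": 0,"y": 0,"z": 0.1,"ax": 0,"ay": 0,"az": 0,"claw": 0.1}
    - {"x": 0,"y": 0,"z": 0.08,"ax": 0,"ay": 0,"az": 0,"claw": 0.1}
    - {"x": 0,"y": 0,"z": 0.04,"ax": 0,"ay": 0,"az": 0,"claw": 0.1}
    - {"x": 0,"y": 0,"z": 0.01,"ax": 0,"ay": 0,"az": 0,"claw": 0.1}

```text
t: 23.58
eef_pos: [0.5986, 0.2233, 0.0219]
tool_rot: [[0.347, 0.938, -0.006], [0.938, -0.347, -0.001], [-0.004, -0.006, -1.0]]
ft_force: [0.4, 0.3, -4.8]
finger_gap: 0.058
gripper_force: 55.4
```

>>> play_rows:
  rows:
    - {"x": 0,"y": 0,"z": 0.015,"ax": 0,"ay": 0,"az": 0,"claw": 0.1}
    - {"x": 0,"y": 0,"z": 0.01,"ax": 0,"ay": 0,"az": 0,"claw": 0.1}
    - {"x": 0,"y": 0,"z": 0,"ax": 0,"ay": 0,"az": 0,"claw": 0.1}
    - {"x": 0,"y": 0,"z": 0,"ax": 0,"ay": 0,"az": 0,"claw": 0.1}
    - {"x": 0,"y": 0,"z": 0,"ax": 0,"ay": 0,"az": 0,"claw": 0.1}

```text
t: 24.0
eef_pos: [0.602, 0.2248, 0.0192]
tool_rot: [[0.346, 0.938, 0.002], [0.938, -0.346, 0.001], [0.001, 0.002, -1.0]]
ft_force: [0.3, 0.7, -3.0]
finger_gap: 0.0582
gripper_force: 55.4
```

>>> play_rows:
  rows:
    - {"x": 0,"y": 0,"z": 0.006,"ax": 0,"ay": 0,"az": 0,"claw": 0.1}
    - {"x": 0,"y": 0,"z": 0.006,"ax": 0,"ay": 0,"az": 0,"claw": 0.1}
    - {"x": 0,"y": 0,"z": 0,"ax": 0,"ay": 0,"az": 0,"claw": 0.1}
    - {"x": 0,"y": 0,"z": 0,"ax": 0,"ay": 0,"az": 0,"claw": 0.1}

```text
t: 24.33
eef_pos: [0.6008, 0.2245, 0.0139]
tool_rot: [[0.346, 0.938, -0.001], [0.938, -0.346, -0.0], [-0.0, -0.0, -1.0]]
ft_force: [-0.2, -0.4, -3.6]
finger_gap: 0.0585
gripper_force: 55.4
```

>>> play_rows:
  rows:
    - {"x": 0,"y": 0,"z": 0.004,"ax": 0,"ay": 0,"az": 0,"claw": 0.1}
    - {"x": 0,"y": 0,"z": 0,"ax": 0,"ay": 0,"az": 0,"claw": 0.1}
    - {"x": 0,"y": 0,"z": 0,"ax": 0,"ay": 0,"az": 0,"claw": 0.1}

```text
t: 24.58
eef_pos: [0.6009, 0.2245, 0.0128]
tool_rot: [[0.346, 0.938, -0.0], [0.938, -0.346, -0.0], [-0.0, -0.0, -1.0]]
ft_force: [-0.8, -1.1, -3.8]
finger_gap: 0.0583
gripper_force: 55.4
```

>>> play_rows:
  rows:
    - {"x": 0,"y": 0,"z": 0.004,"ax": 0,"ay": 0,"az": 0,"claw": 0.1}
    - {"x": 0,"y": 0,"z": 0,"ax": 0,"ay": 0,"az": 0,"claw": 0.1}
    - {"x": 0,"y": 0,"z": 0,"ax": 0,"ay": 0,"az": 0,"claw": 0.1}

```text
t: 24.83
eef_pos: [0.601, 0.2245, 0.0117]
tool_rot: [[0.346, 0.938, -0.0], [0.938, -0.346, -0.0], [-0.0, -0.0, -1.0]]
ft_force: [-0.2, -0.5, -4.9]
finger_gap: 0.0586
gripper_force: 55.5
```

>>> play_rows:
  rows:
    - {"x": 0,"y": 0,"z": 0.002,"ax": 0,"ay": 0,"az": 0,"claw": 0.1}
    - {"x": 0,"y": 0,"z": 0,"ax": 0,"ay": 0,"az": 0,"claw": 0.1}
    - {"x": 0,"y": 0,"z": 0,"ax": 0,"ay": 0,"az": 0,"claw": 0.1}

```text
t: 25.08
eef_pos: [0.6011, 0.2246, 0.0116]
tool_rot: [[0.346, 0.938, -0.0], [0.938, -0.346, -0.0], [-0.0, -0.0, -1.0]]
ft_force: [-1.8, -0.3, -0.6]
finger_gap: 0.0585
gripper_force: 55.8
```

>>> play_rows:
  rows:
    - {"x": 0,"y": 0,"z": 0,"ax": 0,"ay": 0,"az": 0,"claw": 0.9}
    - {"x": 0,"y": 0,"z": 0,"ax": 0,"ay": 0,"az": 0,"claw": 0.9}
    - {"x": 0,"y": 0,"z": 0,"ax": 0,"ay": 0,"az": 0,"claw": 0.9}
    - {"x": 0,"y": 0,"z": 0,"ax": 0,"ay": 0,"az": 0,"claw": 0.9}
    - {"x": 0,"y": 0,"z": -0.04,"ax": 0,"ay": 0,"az": 0,"claw": 0.9}

```text
t: 25.5
eef_pos: [0.5994, 0.2241, 0.0212]
tool_rot: [[0.346, 0.938, -0.004], [0.938, -0.346, -0.001], [-0.002, -0.004, -1.0]]
ft_force: [-0.4, -0.9, -1.7]
finger_gap: 0.0813
gripper_force: 0.0
```

>>> play_rows:
  rows:
    - {"x": 0,"y": 0,"z": -0.08,"ax": 0,"ay": 0,"az": 0,"claw": 0.9}
    - {"x": 0,"y": 0,"z": -0.1,"ax": 0,"ay": 0,"az": 0,"claw": 0.9}
    - {"x": 0,"y": 0,"z": -0.1,"ax": 0,"ay": 0,"az": 0,"claw": 0.9}
    - {"x": 0,"y": 0,"z": -0.075,"ax": 0,"ay": 0,"az": 0,"claw": 0.9}
    - {"x": -0.09,"y": 0.06,"z": 0,"ax": 0,"ay": 0,"az": 0,"claw": 0.5}

```text
t: 25.92
eef_pos: [0.6117, 0.1975, 0.1382]
tool_rot: [[0.341, 0.94, 0.013], [0.94, -0.341, 0.004], [0.008, 0.01, -1.0]]
ft_force: [0.8, -0.8, 0.9]
finger_gap: 0.0711
gripper_force: 0.0
```

>>> play_rows:
  rows:
    - {"x": -0.1,"y": 0.06,"z": 0,"ax": 0,"ay": 0,"az": 0,"claw": 0.5}
    - {"x": -0.1,"y": 0.06,"z": 0,"ax": 0,"ay": 0,"az": 0,"claw": 0.5}
    - {"x": -0.1,"y": 0.06,"z": 0,"ax": 0,"ay": 0,"az": 0,"claw": 0.5}
    - {"x": -0.1,"y": 0.06,"z": 0,"ax": 0,"ay": 0,"az": 0,"claw": 0.5}
    - {"x": -0.09,"y": 0.045,"z": 0,"ax": 0,"ay": 0,"az": 0,"claw": 0.5}

```text
t: 26.33
eef_pos: [0.6387, 0.0233, 0.1312]
tool_rot: [[0.347, 0.938, 0.002], [0.938, -0.347, -0.001], [0.0, 0.002, -1.0]]
ft_force: [0.1, -0.1, 0.3]
finger_gap: 0.0643
gripper_force: 0.0
```

>>> play_rows:
  rows:
    - {"x": 0,"y": 0,"z": 0,"ax": 0,"ay": 0,"az": 0,"claw": 0.5}
    - {"x": 0,"y": 0,"z": 0,"ax": 0,"ay": 0,"az": 0,"claw": 0.5}
    - {"x": 0,"y": 0,"z": 0,"ax": 0,"ay": 0,"az": 0,"claw": 0.5}

```text
t: 26.58
eef_pos: [0.638, 0.0257, 0.1303]
tool_rot: [[0.347, 0.938, 0.001], [0.938, -0.347, 0.0], [0.001, 0.001, -1.0]]
ft_force: [0.5, 0.2, -0.3]
finger_gap: 0.0641
gripper_force: 0.0
```

```bash
python3 - <<'E'
from plan import *
say();f=wlook("capacitor",(.6375,.0245),[0],"w8")
if f is not None: totals((f[0],f[1],.01,-20))
im=bot.capture("top")
a=cv2.resize(im[100:300,150:350],None,fx=2,fy=2,interpolation=3);w=cv2.imread("pics/w8.png")[:,:,::-1]
c=np.zeros((420,800,3),np.uint8);c[:400,:400]=a;c[:,400:]=w[:,80:480];cv2.imwrite("pics/c8.png",c[:,:,::-1])
E
```

```text
t 26.58 now [0.638  0.0257 0.1303] th -20.28 tilt [0.0007 0.0004] j [ -7.  17. 100.   0.  62.  13.] gap 0.0641 g 0.0 f [ 0.5  0.2 -0.3]
capacitor [0.6405, 0.0252, 8.5161, 0.0584]
leg (np.float64(0.6405350541050043), np.float64(0.02516213797424463), 0.01, -20) az -0.004 x -0.002 y 0.011 z 0.3998 rows 4
```

View pics/c8.png

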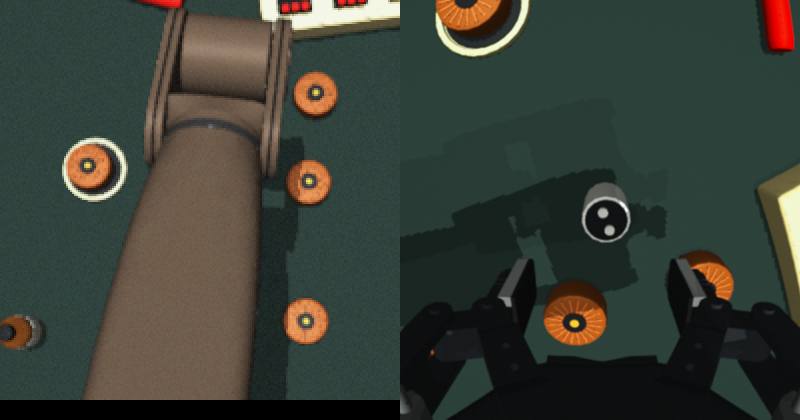

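The toroid is inside its tray, at crop (88,165) with the tray at (95,168); part of that offset is parallax, so I'll check it later. The capacitor is centred between the fingers (606,215), so I'll descend and grip.

>>> play_rows:
  rows:
    - {"x": 0,"y": 0.009,"z": 0.11,"ax": 0,"ay": 0,"az": 0,"claw": 0.5}
    - {"x": 0,"y": 0,"z": 0.11,"ax": 0,"ay": 0,"az": 0,"claw": 0.5}
    - {"x": 0,"y": 0,"z": 0.1,"ax": 0,"ay": 0,"az": 0,"claw": 0.5}
    - {"x": 0,"y": 0,"z": 0.05,"ax": 0,"ay": 0,"az": 0,"claw": 0.5}
    - {"x": 0,"y": 0,"z": 0.02,"ax": 0,"ay": 0,"az": 0,"claw": 0.5}

```text
t: 27.15
eef_pos: [0.6378, 0.0259, 0.009]
tool_rot: [[0.345, 0.939, -0.006], [0.939, -0.345, 0.001], [-0.001, -0.006, -1.0]]
ft_force: [-0.5, 0.7, -0.9]
finger_gap: 0.0642
gripper_force: 0.0
```

>>> play_rows:
  rows:
    - {"x": 0,"y": 0,"z": 0.005,"ax": 0,"ay": 0,"az": 0,"claw": 0.5}
    - {"x": 0,"y": 0,"z": 0,"ax": 0,"ay": 0,"az": 0,"claw": 0.5}
    - {"x": 0,"y": 0,"z": 0,"ax": 0,"ay": 0,"az": 0,"claw": 0.5}

```text
t: 27.4
eef_pos: [0.6422, 0.0246, 0.0134]
tool_rot: [[0.346, 0.938, 0.004], [0.938, -0.346, -0.0], [0.001, 0.004, -1.0]]
ft_force: [-0.0, 0.6, 0.4]
finger_gap: 0.0638
gripper_force: 0.0
```

>>> play_rows:
  rows:
    - {"x": 0,"y": 0,"z": 0,"ax": 0,"ay": 0,"az": 0,"claw": -0.4}
    - {"x": 0,"y": 0,"z": 0,"ax": 0,"ay": 0,"az": 0,"claw": -0.4}
    - {"x": 0,"y": 0,"z": 0,"ax": 0,"ay": 0,"az": 0,"claw": -0.4}
    - {"x": 0,"y": 0,"z": 0,"ax": 0,"ay": 0,"az": 0,"claw": -0.4}
    - {"x": 0,"y": 0,"z": 0,"ax": 0,"ay": 0,"az": 0,"claw": -0.4}
  squeeze: 25

```text
t: 27.82
eef_pos: [0.6416, 0.0244, 0.0129]
tool_rot: [[0.346, 0.938, 0.003], [0.938, -0.346, -0.0], [0.001, 0.002, -1.0]]
ft_force: [-0.0, 0.4, 6.4]
finger_gap: 0.0355
gripper_force: 25.4
```

>>> play_rows:
  rows:
    - {"x": 0,"y": 0,"z": -0.02,"ax": 0,"ay": 0,"az": 0,"claw": -0.4}
    - {"x": 0,"y": 0,"z": -0.06,"ax": 0,"ay": 0,"az": 0,"claw": -0.4}
    - {"x": 0,"y": 0,"z": -0.11,"ax": 0,"ay": 0,"az": 0,"claw": -0.4}
    - {"x": 0,"y": 0,"z": -0.11,"ax": 0,"ay": 0,"az": 0,"claw": -0.4}
    - {"x": 0,"y": 0,"z": -0.11,"ax": 0,"ay": 0,"az": 0,"claw": -0.4}

```text
t: 28.23
eef_pos: [0.6393, 0.0246, 0.1343]
tool_rot: [[0.346, 0.938, -0.003], [0.938, -0.346, 0.0], [-0.001, -0.003, -1.0]]
ft_force: [-0.3, -0.3, -0.3]
finger_gap: 0.0358
gripper_force: 25.2
```

```bash
python3 - <<'E'
from plan import *
say();totals((.486,-.386,.14,-20.2))
E
```

```text
t 28.23 now [0.6393 0.0246 0.1343] th -20.26 tilt [-0.0027  0.0003] j [ -7.  17. 100.  -0.  63.  13.] gap 0.0358 g 25.2 f [-0.3 -0.3 -0.3]
leg (0.486, -0.386, 0.14, -20.2) az -0.001 x -1.461 y -0.007 z -0.019 rows 12
```

>>> play_rows:
  rows:
    - {"x": -0.05,"y": 0,"z": 0,"ax": 0,"ay": 0,"az": 0,"claw": -0.4}
    - {"x": -0.1,"y": 0,"z": 0,"ax": 0,"ay": 0,"az": 0,"claw": -0.4}
    - {"x": -0.113,"y": 0,"z": 0,"ax": 0,"ay": 0,"az": 0,"claw": -0.4}
    - {"x": -0.113,"y": 0,"z": 0,"ax": 0,"ay": 0,"az": 0,"claw": -0.4}
    - {"x": -0.113,"y": 0,"z": 0,"ax": 0,"ay": 0,"az": 0,"claw": -0.4}

```text
t: 28.65
eef_pos: [0.5882, -0.1141, 0.1333]
tool_rot: [[0.345, 0.938, -0.001], [0.938, -0.345, 0.0], [-0.0, -0.001, -1.0]]
ft_force: [0.4, -0.7, -2.0]
finger_gap: 0.0356
gripper_force: 25.2
```

>>> play_rows:
  rows:
    - {"x": -0.113,"y": 0,"z": 0,"ax": 0,"ay": 0,"az": 0,"claw": -0.4}
    - {"x": -0.113,"y": 0,"z": 0,"ax": 0,"ay": 0,"az": 0,"claw": -0.4}
    - {"x": -0.113,"y": 0,"z": 0,"ax": 0,"ay": 0,"az": 0,"claw": -0.4}
    - {"x": -0.113,"y": 0,"z": 0,"ax": 0,"ay": 0,"az": 0,"claw": -0.4}
    - {"x": -0.113,"y": 0,"z": 0,"ax": 0,"ay": 0,"az": 0,"claw": -0.4}

```text
t: 29.07
eef_pos: [0.5294, -0.2733, 0.1333]
tool_rot: [[0.346, 0.938, -0.001], [0.938, -0.346, 0.001], [0.0, -0.001, -1.0]]
ft_force: [1.2, 0.4, -0.7]
finger_gap: 0.0356
gripper_force: 25.2
```

>>> play_rows:
  rows:
    - {"x": -0.113,"y": 0,"z": 0,"ax": 0,"ay": 0,"az": 0,"claw": -0.4}
    - {"x": -0.113,"y": 0,"z": 0,"ax": 0,"ay": 0,"az": 0,"claw": -0.4}
    - {"x": -0.113,"y": 0,"z": 0,"ax": 0,"ay": 0,"az": 0,"claw": -0.4}
    - {"x": -0.05,"y": -0.005,"z": 0,"ax": 0,"ay": 0,"az": 0,"claw": -0.4}
    - {"x": -0.02,"y": 0,"z": 0,"ax": 0,"ay": 0,"az": 0,"claw": -0.4}

```text
t: 29.48
eef_pos: [0.4853, -0.3887, 0.1334]
tool_rot: [[0.349, 0.937, -0.001], [0.937, -0.349, 0.001], [0.0, -0.001, -1.0]]
ft_force: [0.4, 0.8, -0.9]
finger_gap: 0.0353
gripper_force: 25.2
```

>>> play_rows:
  rows:
    - {"x": 0,"y": 0,"z": 0,"ax": 0,"ay": 0,"az": 0,"claw": -0.4}
    - {"x": 0,"y": 0,"z": 0,"ax": 0,"ay": 0,"az": 0,"claw": -0.4}
    - {"x": 0,"y": 0,"z": 0,"ax": 0,"ay": 0,"az": 0,"claw": -0.4}

```text
t: 29.73
eef_pos: [0.4876, -0.385, 0.1337]
tool_rot: [[0.345, 0.939, -0.0], [0.939, -0.345, 0.001], [0.001, -0.001, -1.0]]
ft_force: [-0.3, 0.1, -1.0]
finger_gap: 0.0355
gripper_force: 25.2
```

```bash
python3 - <<'E'
from plan import *
say();im=bot.capture("wrist");m=bot.camera_model("wrist");p,th,o=state();h=p[2]-.0129
t=np.linspace(0,6.28,200);ov=im[:,:,::-1].copy();N=(.486,-.386)
for c,rad,z,col in(((p[0],p[1]),.018,h+.05,(255,0,0)),(N,.031,.011,(0,0,255)),(N,.025,.011,(0,255,0))):
    uv=proj("wrist",np.c_[c[0]+rad*np.cos(t),c[1]+rad*np.sin(t),0*t+z],m);cv2.polylines(ov,[np.int32(uv*16)],True,col,1,cv2.LINE_AA,4)
cv2.imwrite("pics/o9.png",ov);totals((*N,.019,-20.2))
E
```

```text
t 29.73 now [ 0.4876 -0.385   0.1337] th -20.16 tilt [-0.0003  0.0012] j [-48.  15. 103.   0.  62. -28.] gap 0.0355 g 25.2 f [-0.3  0.1 -1. ]
leg (0.486, -0.386, 0.019, -20.2) az 0.001 x -0.005 y -0.004 z 0.3828 rows 4
```

View pics/o9.png

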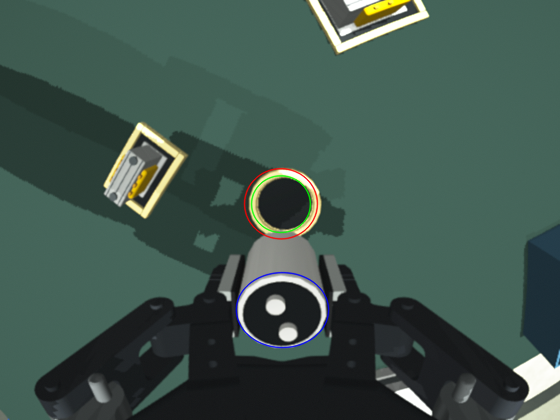

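The capacitor is centred in the grip (282,311) and over its tray (283,204). The tray lies about 1.5 mm right of the fit, which matches where the tool already is. I'll lower.

>>> play_rows:
  rows:
    - {"x": -0.004,"y": 0,"z": 0.08,"ax": 0,"ay": 0,"az": 0,"claw": -0.4}
    - {"x": 0,"y": 0,"z": 0.11,"ax": 0,"ay": 0,"az": 0,"claw": -0.4}
    - {"x": 0,"y": 0,"z": 0.09,"ax": 0,"ay": 0,"az": 0,"claw": -0.4}
    - {"x": 0,"y": 0,"z": 0.05,"ax": 0,"ay": 0,"az": 0,"claw": -0.4}
    - {"x": 0,"y": 0,"z": 0.01,"ax": 0,"ay": 0,"az": 0,"claw": -0.4}

```text
t: 30.2
eef_pos: [0.4852, -0.3842, 0.0279]
tool_rot: [[0.344, 0.939, -0.005], [0.939, -0.344, 0.006], [0.004, -0.007, -1.0]]
ft_force: [-0.7, 0.9, -1.3]
finger_gap: 0.0354
gripper_force: 25.2
```

>>> play_rows:
  rows:
    - {"x": 0,"y": 0,"z": 0.01,"ax": 0,"ay": 0,"az": 0,"claw": -0.4}
    - {"x": 0,"y": 0,"z": 0.01,"ax": 0,"ay": 0,"az": 0,"claw": -0.4}
    - {"x": 0,"y": 0,"z": 0.008,"ax": 0,"ay": 0,"az": 0,"claw": -0.4}
    - {"x": 0,"y": 0,"z": 0,"ax": 0,"ay": 0,"az": 0,"claw": -0.4}
    - {"x": 0,"y": 0,"z": 0,"ax": 0,"ay": 0,"az": 0,"claw": -0.4}

```text
t: 30.62
eef_pos: [0.4872, -0.3883, 0.0248]
tool_rot: [[0.346, 0.938, 0.001], [0.938, -0.346, -0.001], [-0.001, 0.002, -1.0]]
ft_force: [-0.4, 0.7, -0.9]
finger_gap: 0.0357
gripper_force: 25.2
```

>>> play_rows:
  rows:
    - {"x": 0,"y": 0,"z": 0.005,"ax": 0,"ay": 0,"az": 0,"claw": -0.4}
    - {"x": 0,"y": 0,"z": 0,"ax": 0,"ay": 0,"az": 0,"claw": -0.4}
    - {"x": 0,"y": 0,"z": 0,"ax": 0,"ay": 0,"az": 0,"claw": -0.4}

```text
t: 30.87
eef_pos: [0.4867, -0.388, 0.0225]
tool_rot: [[0.346, 0.938, 0.0], [0.938, -0.346, -0.0], [-0.0, 0.0, -1.0]]
ft_force: [-0.1, 0.3, -0.4]
finger_gap: 0.0358
gripper_force: 25.2
```

>>> play_rows:
  rows:
    - {"x": 0.004,"y": 0,"z": 0.006,"ax": 0,"ay": 0,"az": 0,"claw": -0.4}
    - {"x": 0,"y": 0,"z": 0.003,"ax": 0,"ay": 0,"az": 0,"claw": -0.4}
    - {"x": 0,"y": 0,"z": 0,"ax": 0,"ay": 0,"az": 0,"claw": -0.4}
    - {"x": 0,"y": 0,"z": 0,"ax": 0,"ay": 0,"az": 0,"claw": -0.4}

```text
t: 31.2
eef_pos: [0.487, -0.3866, 0.0193]
tool_rot: [[0.346, 0.938, -0.0], [0.938, -0.346, 0.0], [0.0, -0.0, -1.0]]
ft_force: [0.4, -0.3, -0.7]
finger_gap: 0.0357
gripper_force: 25.2
```

>>> play_rows:
  rows:
    - {"x": 0,"y": 0,"z": 0.004,"ax": 0,"ay": 0,"az": 0,"claw": -0.4}
    - {"x": 0,"y": 0,"z": 0,"ax": 0,"ay": 0,"az": 0,"claw": -0.4}
    - {"x": 0,"y": 0,"z": 0,"ax": 0,"ay": 0,"az": 0,"claw": -0.4}

```text
t: 31.45
eef_pos: [0.4872, -0.3869, 0.0189]
tool_rot: [[0.346, 0.938, 0.0], [0.938, -0.346, -0.0], [-0.0, 0.0, -1.0]]
ft_force: [-1.5, 1.5, 3.3]
finger_gap: 0.0354
gripper_force: 25.4
```

>>> play_rows:
  rows:
    - {"x": 0,"y": 0,"z": 0,"ax": 0,"ay": 0,"az": 0,"claw": 0.2}
    - {"x": 0,"y": 0,"z": 0,"ax": 0,"ay": 0,"az": 0,"claw": 0.2}
    - {"x": 0,"y": 0,"z": 0,"ax": 0,"ay": 0,"az": 0,"claw": 0.2}
    - {"x": 0,"y": 0,"z": -0.05,"ax": 0,"ay": 0,"az": 0,"claw": 0.2}
    - {"x": 0,"y": 0,"z": -0.1,"ax": 0,"ay": 0,"az": 0,"claw": 0.2}

```text
t: 31.87
eef_pos: [0.4845, -0.3841, 0.0589]
tool_rot: [[0.346, 0.938, -0.007], [0.938, -0.346, 0.007], [0.004, -0.009, -1.0]]
ft_force: [0.1, 0.5, 0.2]
finger_gap: 0.0511
gripper_force: 0.0
```

>>> play_rows:
  rows:
    - {"x": 0,"y": 0,"z": -0.11,"ax": 0,"ay": 0,"az": 0,"claw": 0.2}
    - {"x": 0,"y": 0,"z": -0.11,"ax": 0,"ay": 0,"az": 0,"claw": 0.2}
    - {"x": 0,"y": 0,"z": -0.11,"ax": 0,"ay": 0,"az": 0,"claw": 0.2}
    - {"x": 0,"y": 0,"z": -0.11,"ax": 0,"ay": 0,"az": 0,"claw": 0.2}
    - {"x": 0.06,"y": -0.02,"z": 0,"ax": 0,"ay": 0,"az": 0,"claw": 0.2}

```text
t: 32.28
eef_pos: [0.4905, -0.3731, 0.2047]
tool_rot: [[0.348, 0.937, 0.011], [0.937, -0.348, -0.013], [-0.008, 0.015, -1.0]]
ft_force: [0.6, -1.1, 0.6]
finger_gap: 0.051
gripper_force: 0.0
```

>>> play_rows:
  rows:
    - {"x": 0.115,"y": -0.02,"z": 0,"ax": 0,"ay": 0,"az": 0,"claw": 0.2}
    - {"x": 0.115,"y": -0.02,"z": 0,"ax": 0,"ay": 0,"az": 0,"claw": 0.2}
    - {"x": 0.115,"y": -0.02,"z": 0,"ax": 0,"ay": 0,"az": 0,"claw": 0.2}
    - {"x": 0.115,"y": -0.02,"z": 0,"ax": 0,"ay": 0,"az": 0,"claw": 0.2}
    - {"x": 0.115,"y": -0.02,"z": 0,"ax": 0,"ay": 0,"az": 0,"claw": 0.2}

```text
t: 32.7
eef_pos: [0.5192, -0.194, 0.1952]
tool_rot: [[0.347, 0.938, 0.0], [0.938, -0.347, -0.0], [0.0, 0.0, -1.0]]
ft_force: [0.2, 0.1, 0.4]
finger_gap: 0.0515
gripper_force: 0.0
```

>>> play_rows:
  rows:
    - {"x": 0.115,"y": -0.02,"z": 0,"ax": 0,"ay": 0,"az": 0,"claw": 0.2}
    - {"x": 0.115,"y": -0.02,"z": 0,"ax": 0,"ay": 0,"az": 0,"claw": 0.2}
    - {"x": 0.115,"y": -0.02,"z": 0,"ax": 0,"ay": 0,"az": 0,"claw": 0.2}
    - {"x": 0.115,"y": -0.02,"z": 0,"ax": 0,"ay": 0,"az": 0,"claw": 0.2}
    - {"x": 0.115,"y": -0.02,"z": 0,"ax": 0,"ay": 0,"az": 0,"claw": 0.2}

```text
t: 33.12
eef_pos: [0.5508, -0.0216, 0.1953]
tool_rot: [[0.346, 0.938, 0.0], [0.938, -0.346, -0.0], [0.0, 0.0, -1.0]]
ft_force: [0.7, -0.3, -0.2]
finger_gap: 0.0513
gripper_force: 0.0
```

>>> play_rows:
  rows:
    - {"x": 0.115,"y": -0.02,"z": 0,"ax": 0,"ay": 0,"az": 0,"claw": 0.2}
    - {"x": 0.115,"y": -0.02,"z": 0,"ax": 0,"ay": 0,"az": 0,"claw": 0.2}
    - {"x": 0.115,"y": -0.02,"z": 0,"ax": 0,"ay": 0,"az": 0,"claw": 0.2}
    - {"x": 0.115,"y": -0.02,"z": 0,"ax": 0,"ay": 0,"az": 0,"claw": 0.2}
    - {"x": 0.115,"y": -0.02,"z": 0,"ax": 0,"ay": 0,"az": 0,"claw": 0.2}

```text
t: 33.53
eef_pos: [0.5824, 0.1507, 0.1952]
tool_rot: [[0.346, 0.938, 0.0], [0.938, -0.346, -0.0], [0.0, 0.0, -1.0]]
ft_force: [0.8, -0.8, -0.1]
finger_gap: 0.0512
gripper_force: 0.0
```

>>> play_rows:
  rows:
    - {"x": 0,"y": 0,"z": 0,"ax": 0,"ay": 0,"az": 0,"claw": 0.2}
    - {"x": 0,"y": 0,"z": 0,"ax": 0,"ay": 0,"az": 0,"claw": 0.2}
    - {"x": 0,"y": 0,"z": 0,"ax": 0,"ay": 0,"az": 0,"claw": 0.2}

```text
t: 33.78
eef_pos: [0.5822, 0.1487, 0.1949]
tool_rot: [[0.346, 0.938, -0.001], [0.938, -0.346, -0.001], [-0.001, -0.0, -1.0]]
ft_force: [0.0, 0.7, -0.2]
finger_gap: 0.0514
gripper_force: 0.0
```

```bash
python3 - <<'E'
from plan import *
say();im=bot.capture("wrist");m=bot.camera_model("wrist")
t=np.linspace(0,6.28,200);w=im[:,:,::-1].copy();N=(.601,.2246)
for c,rad,z,col in((N,.025,.036,(255,0,0)),(N,.037,.011,(0,255,0))):
    uv=proj("wrist",np.c_[c[0]+rad*np.cos(t),c[1]+rad*np.sin(t),0*t+z],m);cv2.polylines(w,[np.int32(uv*16)],True,col,1,cv2.LINE_AA,4)
a=bot.capture("top")[:,:,::-1];mt=bot.camera_model("top")
a=a[110:290,325:445]
s=bot.capture("scene")[:,:,::-1][150:300,60:460]
a=cv2.resize(a,None,fx=2.3,fy=2.3,interpolation=3)
c=np.zeros((600,800,3),np.uint8);c[:420,:520]=w[:,20:540];c[:a.shape[0],520:520+a.shape[1]]=a;c[430:580,:400]=s;cv2.imwrite("pics/c10.png",c)
E
```

```text
t 33.78 now [0.5822 0.1487 0.1949] th -20.22 tilt [-0.0006 -0.0005] j [  5.   9. 103.  -0.  68.  25.] gap 0.0514 g 0.0 f [ 0.   0.7 -0.2]
```

View pics/c10.png

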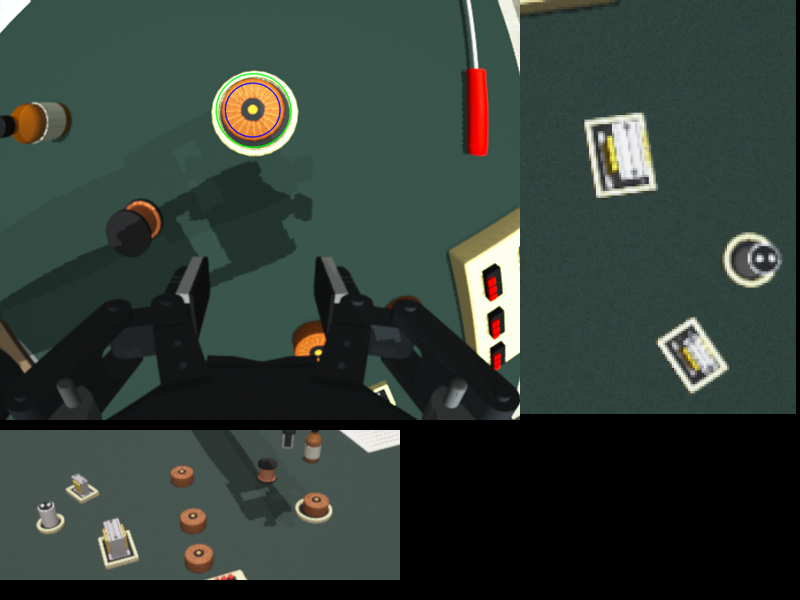

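The composite shows the toroid concentric with its tray (253,110), both transformers lying along their trays, and the capacitor upright in its tray. The bottle and spool are standing where they were. I'll hand it in.

```bash
python3 -c "
from station import bot
print(bot.sign_off())"
```

```text
the job is handed in; nothing more can be done
None
```

Job handed in at about 34 s of the 118 s: the two transformers, the toroid and the capacitor are each upright in their matching trays, and the bottle and spool were left alone.

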